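Set out the guests' dishwasher tablets

TASK

Set out the dishwasher tablets for the next guests: take the steel cover off the grey dose box and lay every tablet from the dispenser flat in the box, one at a time, from the one-dot pocket upwards without a gap. Take a tablet that is already on the dispenser's ledge first; to draw the next one, pull the sprung slide right out to its stop and let it go home, and put that tablet in its pocket before you pull again. When the dispenser is empty, put the cover squarely back on the box, and leave the other kitchen things where they are.

Things in the scene. Friction and masses are not known exactly. Their poses are not given: they have to be found in the camera images.
- dispenser: tablet dispenser, fixed: grey pedestal (x -63 to 125 mm, 46 wide, 35 high) carrying an upright clear magazine (open slot down its +x face) and fixed steel cap (42 x 52 mm, top 126 mm up); 2 or 3 tablets lie flat in it in one stack. Origin on the worktop under the magazine's middle, z up; -x is the pull side with the knob, +x the delivery side. A 20 mm high spring housing tops x = -63 to -19.
- slide (a joint): travel of the sprung slide in m: 0 home, 0.080 at the stop, along the dispenser's -x. Spring 4.3 N at home, 9.3 N at the stop, damped (45 N s/m): about 0.6 s to go home by itself, no latch. Pulled right out (past 76 mm) it lets the stack drop to the magazine's floor; let go, it pushes the lowest tablet out onto the ledge. A short pull brings nothing or may stick half-way: pull again, fully.
- slide_knob (a point): middle of the slide's pull knob, a steel cylinder 26 mm in diameter and 22 mm long, its axis along the dispenser's x, 43 mm above the worktop; it moves with the slide. Free space below and all round it; its middle stands 93 mm from the magazine's middle at home.
- ledge (a point): where the middle of a delivered tablet comes to lie on the pedestal's flat top, the open ledge: 71 mm from the dispenser's origin along its +x, 35 mm above the worktop; a tablet may slide on some mm, and a 6 mm lip at x = 122 stops it. At home the slide's front end (6 mm high) stands at x = 58. Axes as the dispenser's.
- box: grey dose box, loose, 0.8 kg: base 227 (x) x 95 (y) x 7 mm with a row of five pockets along its x, 40 mm apart, each 35 (x) x 45 (y) mm, 6 deep, walls 5 mm thick (wall tops 13 mm, pocket floors 7 mm above the worktop). Origin at the middle of its underside. White dots on the rim on its +y side count the pockets 1 to 5 from its -x end to its +x end.
- pocket1 (a point): pocket 1 of the dose box (1 dot): where the centre of a tablet lying in it belongs, 7.5 mm above the pocket's floor, 14.5 mm above the worktop. Axes as the box.
- pocket2 (a point): pocket 2 of the dose box (2 dots): where the centre of a tablet lying in it belongs, 7.5 mm above the pocket's floor, 14.5 mm above the worktop. Axes as the box.
- pocket3 (a point): pocket 3 of the dose box (3 dots): where the centre of a tablet lying in it belongs, 7.5 mm above the pocket's floor, 14.5 mm above the worktop. Axes as the box.
- pocket4 (a point): pocket 4 of the dose box (4 dots): where the centre of a tablet lying in it belongs, 7.5 mm above the pocket's floor, 14.5 mm above the worktop. Axes as the box.
- pocket5 (a point): pocket 5 of the dose box (5 dots): where the centre of a tablet lying in it belongs, 7.5 mm above the pocket's floor, 14.5 mm above the worktop. Axes as the box.
- cover: steel cover of the dose box, loose, about 140 g: a hood open below, 219 (x) x 69 (y) mm outside, 213 x 63 inside (the pocket block it goes over is 205 x 55), 25 high, a wooden knob on top. Origin at the middle of its lower edge. At the start on the box; fits either way round.
- cover_knob (a point): middle of the cover's knob, 36 mm above the cover's lower edge; the knob is 20 mm in diameter and 18 mm tall, from 2 mm above the cover's top.
- seat (a point): middle of the box's base surface inside the rim, 7 mm above the worktop: the cover's origin belongs here when it is on. Axes as the box.
- tablet1: dishwasher tablet, 26 (x) x 36 (y) x 15 (z) mm, 20 g, white with a thin grey layer; origin at its centre. All are alike. At the start in the dispenser's magazine.
- tablet2: dishwasher tablet, 26 (x) x 36 (y) x 15 (z) mm, 20 g, white with a thin grey layer; origin at its centre. All are alike. At the start in the dispenser's magazine.
- tablet3: dishwasher tablet, 26 (x) x 36 (y) x 15 (z) mm, 20 g, white with a thin grey layer; origin at its centre. All are alike. May be absent; else at the start it is the top one in the dispenser's magazine.
- tablet4: dishwasher tablet, 26 (x) x 36 (y) x 15 (z) mm, 20 g, white with a thin grey layer; origin at its centre. All are alike. May be absent; else at the start it lies on the dispenser's ledge, already delivered.
- tray: empty open aluminium tray, loose, 270 (x) x 180 (y) x 20 mm, walls and floor 3 mm; origin at the middle of its underside. A handy place to rest the cover meanwhile; it may be moved.
- filter_plate: flat stainless fine filter plate 150 x 125 mm, 5 mm high, with a 66 mm hole; bystander
- filter_assembly: upright twist-lock filter assembly, about 100 mm across its lugs and 117 mm high; bystander
- brush: wooden dish brush lying along its x, 250 mm long; bystander
- jar: closed glass jar, 76 mm in diameter, 110 mm high; bystander
- mug: blue mug, 80 mm in diameter, 90 mm high, handle on its +y side; bystander

How it is judged (in metres and radians):
On the way, in this order (a step that is already met when the one before it is completed fails the run):
1. a tablet lies in pocket 1 while pockets 2 to 5 are empty (((distance between tablet1 and pocket1 below 0.0075 m and angle between the z axis of tablet1 and the z axis of box, either way round below 0.2 rad) or (distance between tablet2 and pocket1 below 0.0075 m and angle between the z axis of tablet2 and the z axis of box, either way round below 0.2 rad) or (distance between tablet3 and pocket1 below 0.0075 m and angle between the z axis of tablet3 and the z axis of box, either way round below 0.2 rad) or (distance between tablet4 and pocket1 below 0.0075 m and angle between the z axis of tablet4 and the z axis of box, either way round below 0.2 rad)) and distance between each of tablet1, tablet2, tablet3, tablet4 and pocket2 above 0.0075 m and distance between each of tablet1, tablet2, tablet3, tablet4 and pocket3 above 0.0075 m and distance between each of tablet1, tablet2, tablet3, tablet4 and pocket4 above 0.0075 m and distance between each of tablet1, tablet2, tablet3, tablet4 and pocket5 above 0.0075 m), for 0.2 s.
2. then the slide is pulled right out to its stop (value of joint slide above 0.076 m), for 0.2 s.
3. a tablet lies in pocket 2 while pockets 3 to 5 are empty (((distance between tablet1 and pocket2 below 0.0075 m and angle between the z axis of tablet1 and the z axis of box, either way round below 0.2 rad) or (distance between tablet2 and pocket2 below 0.0075 m and angle between the z axis of tablet2 and the z axis of box, either way round below 0.2 rad) or (distance between tablet3 and pocket2 below 0.0075 m and angle between the z axis of tablet3 and the z axis of box, either way round below 0.2 rad) or (distance between tablet4 and pocket2 below 0.0075 m and angle between the z axis of tablet4 and the z axis of box, either way round below 0.2 rad)) and distance between each of tablet1, tablet2, tablet3, tablet4 and pocket3 above 0.0075 m and distance between each of tablet1, tablet2, tablet3, tablet4 and pocket4 above 0.0075 m and distance between each of tablet1, tablet2, tablet3, tablet4 and pocket5 above 0.0075 m), for 0.2 s.
4. then the slide is pulled right out to its stop again (value of joint slide above 0.076 m), for 0.2 s.
5. a tablet lies in pocket 3 while pockets 4 and 5 are empty (((distance between tablet1 and pocket3 below 0.0075 m and angle between the z axis of tablet1 and the z axis of box, either way round below 0.2 rad) or (distance between tablet2 and pocket3 below 0.0075 m and angle between the z axis of tablet2 and the z axis of box, either way round below 0.2 rad) or (distance between tablet3 and pocket3 below 0.0075 m and angle between the z axis of tablet3 and the z axis of box, either way round below 0.2 rad) or (distance between tablet4 and pocket3 below 0.0075 m and angle between the z axis of tablet4 and the z axis of box, either way round below 0.2 rad)) and distance between each of tablet1, tablet2, tablet3, tablet4 and pocket4 above 0.0075 m and distance between each of tablet1, tablet2, tablet3, tablet4 and pocket5 above 0.0075 m), for 0.2 s.
At the end, for the whole second after the job is handed in: Every tablet lies flat in its own pocket (centre within 7.5 mm of the pocket's point, 0.2 rad), pockets filled from 1 with no gap; the cover is upright and fully down on the box (within 3 mm, middle within 9 mm, level) and at rest; the slide is home (within 6 mm) (((distance between tablet1 and pocket1 below 0.0075 m and angle between the z axis of tablet1 and the z axis of box, either way round below 0.2 rad) or (distance between tablet2 and pocket1 below 0.0075 m and angle between the z axis of tablet2 and the z axis of box, either way round below 0.2 rad) or (distance between tablet3 and pocket1 below 0.0075 m and angle between the z axis of tablet3 and the z axis of box, either way round below 0.2 rad) or (distance between tablet4 and pocket1 below 0.0075 m and angle between the z axis of tablet4 and the z axis of box, either way round below 0.2 rad)) and ((distance between tablet1 and pocket2 below 0.0075 m and angle between the z axis of tablet1 and the z axis of box, either way round below 0.2 rad) or (distance between tablet2 and pocket2 below 0.0075 m and angle between the z axis of tablet2 and the z axis of box, either way round below 0.2 rad) or (distance between tablet3 and pocket2 below 0.0075 m and angle between the z axis of tablet3 and the z axis of box, either way round below 0.2 rad) or (distance between tablet4 and pocket2 below 0.0075 m and angle between the z axis of tablet4 and the z axis of box, either way round below 0.2 rad)) and ((distance between tablet1 and pocket3 below 0.0075 m and angle between the z axis of tablet1 and the z axis of box, either way round below 0.2 rad) or (distance between tablet2 and pocket3 below 0.0075 m and angle between the z axis of tablet2 and the z axis of box, either way round below 0.2 rad) or (distance between tablet3 and pocket3 below 0.0075 m and angle between the z axis of tablet3 and the z axis of box, either way round below 0.2 rad) or (distance between tablet4 and pocket3 below 0.0075 m and angle between the z axis of tablet4 and the z axis of box, either way round below 0.2 rad)) and ((distance between tablet1 and pocket1 below 0.0075 m and angle between the z axis of tablet1 and the z axis of box, either way round below 0.2 rad) or (distance between tablet1 and pocket2 below 0.0075 m and angle between the z axis of tablet1 and the z axis of box, either way round below 0.2 rad) or (distance between tablet1 and pocket3 below 0.0075 m and angle between the z axis of tablet1 and the z axis of box, either way round below 0.2 rad) or (distance between tablet1 and pocket4 below 0.0075 m and angle between the z axis of tablet1 and the z axis of box, either way round below 0.2 rad)) and ((distance between tablet2 and pocket1 below 0.0075 m and angle between the z axis of tablet2 and the z axis of box, either way round below 0.2 rad) or (distance between tablet2 and pocket2 below 0.0075 m and angle between the z axis of tablet2 and the z axis of box, either way round below 0.2 rad) or (distance between tablet2 and pocket3 below 0.0075 m and angle between the z axis of tablet2 and the z axis of box, either way round below 0.2 rad) or (distance between tablet2 and pocket4 below 0.0075 m and angle between the z axis of tablet2 and the z axis of box, either way round below 0.2 rad)) and ((distance between tablet3 and pocket1 below 0.0075 m and angle between the z axis of tablet3 and the z axis of box, either way round below 0.2 rad) or (distance between tablet3 and pocket2 below 0.0075 m and angle between the z axis of tablet3 and the z axis of box, either way round below 0.2 rad) or (distance between tablet3 and pocket3 below 0.0075 m and angle between the z axis of tablet3 and the z axis of box, either way round below 0.2 rad) or (distance between tablet3 and pocket4 below 0.0075 m and angle between the z axis of tablet3 and the z axis of box, either way round below 0.2 rad)) and ((distance between tablet4 and pocket1 below 0.0075 m and angle between the z axis of tablet4 and the z axis of box, either way round below 0.2 rad) or (distance between tablet4 and pocket2 below 0.0075 m and angle between the z axis of tablet4 and the z axis of box, either way round below 0.2 rad) or (distance between tablet4 and pocket3 below 0.0075 m and angle between the z axis of tablet4 and the z axis of box, either way round below 0.2 rad) or (distance between tablet4 and pocket4 below 0.0075 m and angle between the z axis of tablet4 and the z axis of box, either way round below 0.2 rad)) and distance between cover and seat below 0.009 m and angle between the z axis of cover and the z axis of box, either way round below 0.06 rad and z of cover in the frame of seat below 0.003 m and angle between cover's own z axis and vertical below 0.2 rad and value of joint slide below 0.006 m and linear speed of cover below 0.02 m/s); the robot touches nothing.
It fails at once if one of the other kitchen things (filter plate, filter assembly, brush, jar, mug) is pushed more than 4 cm from its place (distance of any of filter_plate, filter_assembly, brush, jar, mug from where it was at the start of the episode above 0.04 m).
Of tablet3, tablet4 only 1 to 2 are there at a start; the rules pass over those that are not, and their reading is None.
At some moment in a run one of cover may be knocked a few centimetres aside while the robot is not near it.
Once in a run the grip may slacken for a moment while it holds something.
It also fails if it takes over 210 s, if anything falls off the work surface, if the arm or the gripper's body presses on something with over 40 N, if the wrist force passes 120 N, or if a joint passes its speed limit or range.

ROBOT

A 6-joint arm with a two-finger parallel gripper is mounted at the origin on the work surface. World frame = base frame: x ahead of the robot, y to its left, z up, the work surface at z = 0. Lengths are in mm, angles in rad, forces in N, time in s.
With the tool pointing down it reaches from about 350 to 775 mm from the base axis. Payload 7.3 kg.
Tool frame: the origin (TCP) lies at the very end of the fingers, on their centre line; the grasp point (between the pads) lies 19 mm behind it; z points along the fingers, y is the line along which they close (so a half turn about z gives the same grasp; the last joint's range is limited). The gripper opens to 92 mm and grips with 3 to 60 N. Pads are 19 mm wide; open, the fingers measure 130 mm over their backs; the gripper's body (75 mm by 190 mm) begins 47 mm behind the grasp point.
Start: joints at [1.125, 0.342, 1.524, -0, 1.275, -0.146], TCP at [155.033, 501.607, 226.741] pointing down, gripper open.
Joint ranges: [-2.53, 2.53], [-0.77, 2.02], [0.04, 2.7], [-1, 4.14], [0.28, 2.66], [-3.11, 3.11]. Speed limits (rad/s): [2.57, 2.57, 3.14, 3.14, 3.14, 3.14].

INTERFACE

Orientations are given as [roll, pitch, yaw] about the fixed x, y, z axes, in that order (R = Rz(yaw) Ry(pitch) Rx(roll)).
In Python, from plant import get_obs, optics, ticket, finder gives the robot as it stands.
- The arm moves only by the tool send_rows, never from a script. Its arguments are lists of equal length, an entry for each row: "offset": the shift along the tool's x, y, z scaled (see below), a list of three; "delta_rot": the turn, a rotation vector about the tool's x, y, z scaled (see below), a list of three. In form: {"offset": [[dx, dy, dz], ...], "delta_rot": [[rx, ry, rz], ...]}. A call has 1 to 8 rows; each row is the pose to reach, as a shift and turn from the pose commanded when the call began, along the tool's axes at that moment, turning the shorter way round; what a row does not reach only later rows make up. The controller multiplies each number of a shift by 120 mm and each number of a turn by 360 degrees. A row lasts 1/8 s, in which the tool goes at most 62.5 mm and 10.7 degrees, less where a joint would pass 70% of its speed; a pose out of reach is approached as far as the arm can. A call with a number of a shift or a turn outside -1 to 1 is refused whole. A call with a gripper value outside its range is refused whole. "grip" is the opening, from 0 (shut) to 1 (fully open), set as the call begins (left out, the last holds). The fingers move at their own pace and stop on an object; the grip force is fixed at half the most. Time passes only in rows, so rows that repeat a pose let the fingers close. It gives the time, the measured TCP pose, the force, the opening and the grip force at its end, in the units of the state.
- get_obs(): the state, without advancing time (a new reading comes with each control period).
- optics.capture(name): name is "side" or "top"; returns the picture (400x640x3 uint8, red, green, blue); there is no depth.
- optics.get_calibration(name): a dict with "fx", "fy", "cx", "cy" (pixels), "world_from_camera" (4x4, takes a point from camera to world coordinates). Camera axes: x right, y down, z forward; pixel columns grow to the right and rows downward; lengths in mm; the calibration is good to about 2 mm. A picture is of the moment at which its call begins. get_calibration takes no time and is no camera call.
- ticket.close_job(): hands the job in; it is judged then, once.
Trained networks look in the newest picture that a camera, given by its name, has taken for a name from the list of things; names that differ only in an ending like _2 or _b are one class to them, and where a whole thing is asked for, a point or a joint stands for the part that bears it (a point fixed in the world has none). Each returns a list of dicts, best first, with "confidence" (0 to 1); they miss things now and then, are a little off and sometimes report something else, mostly with a low value. They report only what shows in the picture. A call takes as long as a camera call.
- finder.boxes_of(target, camera): "box" ([left, top, right, bottom] in pixels, round what is visible of it).
- finder.silhouettes(target, camera): "region" (400x640 bool, what is visible of it) and "box" ([left, top, right, bottom] in pixels, round what is visible of it).
- finder.pinpoint(target, camera): "uv" ([column, row] in pixels: a listed point, or the origin of a listed thing).
The state is a dict: "time": time; "joint_positions": joint angles; "dq": joint speeds; "tau": joint torques, N m; "tool_pos": TCP position; "tcp_rot": TCP orientation; "contact_force": force on the tool from outside, world axes, zero at the start; "moment": the same for the moment, N m; "grip_width": finger opening in mm; "finger_force": force on a finger pad.
Only numpy, scipy, OpenCV 4.12 (cv2) and the standard library are available. Lean on these libraries where they do the work, as an engineer would, in place of code of your own. Each camera call takes 0.05 s, during which the arm holds its last target. There are 200 camera calls.

## Working session

There is one attempt and no reset: what is moved stays moved. The work goes in short steps, Python scripts to look and compute and a tool call to move; the robot and the scene stay as the last step left them, time stands still between calls to the robot, and variables do not carry over. Pictures are saved under pics/ and viewed, at most 14 in all, crops included, and the job is handed in when it is done.

Besides the shell and the picture viewer there is one more tool, called after "Call:" by a JSON object that holds its "op" and its "data", one argument or row to a line. send_rows: Moves the arm, as the interface text tells. Its arguments: {"type":"object","properties":{"offset":{"type":"array"},"delta_rot":{"type":"array"},"grip":{"type":"number"}},"required":["offset","delta_rot"]}

```bash
ls; mkdir -p pics; python3 - <<'E'
from plant import get_obs, optics, finder
import cv2, numpy as np
print(get_obs())
for c in ("top","side"):
    im=optics.capture(c); cv2.imwrite(f"pics/{c}0.png",im[...,::-1])
    k=optics.get_calibration(c); print(c,k)
    for t in ["cover_knob","slide_knob","ledge","pocket1","pocket5","seat","dispenser","tray","box","tablet1","jar","mug","filter_assembly","brush","filter_plate"]:
        r=finder.pinpoint(t,c); print(t,[(np.round(d["uv"],1).tolist(),round(d["confidence"],2)) for d in r[:4]])
E
```

```text
pics
{'time': 0.0, 'joint_positions': array([ 1.12497670e+00,  3.42730653e-01,  1.52499835e+00,  3.66493448e-06,
        1.27537762e+00, -1.46016609e-01]), 'dq': array([ 0.00070316,  0.00241307,  0.00014125,  0.00042289, -0.00154058,
        0.0012955 ]), 'tau': array([-4.63854904e-04, -4.31241095e+01, -2.44217652e+01,  7.18839490e-02,
        5.60309656e-02, -6.01935858e-05]), 'tool_pos': array([154.86444302, 501.22903474, 226.04735103]), 'tcp_rot': array([-3.14009530e+00, -2.23748409e-04,  2.84178840e+00]), 'contact_force': array([ 0.56504479, -0.7067723 , -0.12895896]), 'moment': array([0.02646688, 0.00992578, 0.0056647 ]), 'finger_force': 0.0, 'grip_width': 91.96434126071634}
top {'fx': 435.73345111154765, 'fy': 435.73345111154765, 'cx': 321.0040119146385, 'cy': 203.12645649329895, 'world_from_camera': array([[ 1.47379870e-03, -9.97593981e-01,  6.93114447e-02,
         5.39000903e+02],
       [-9.99729024e-01,  1.40361613e-04,  2.32778763e-02,
         7.59304423e+01],
       [-2.32315980e-02, -6.93269699e-02, -9.97323450e-01,
         1.39587850e+03],
       [ 0.00000000e+00,  0
[... 1460 characters left out ...]
, 0.96), ([302.7, 262.5], 0.93), ([268.5, 261.4], 0.69), ([336.0, 268.4], 0.64)]
pocket5 [([321.1, 268.6], 0.96), ([302.7, 262.5], 0.93), ([268.5, 261.4], 0.69), ([336.0, 268.4], 0.64)]
seat [([302.3, 270.1], 0.83)]
dispenser [([388.9, 266.2], 0.75), ([294.5, 210.1], 0.7)]
tray [([295.3, 356.2], 0.88), ([379.6, 221.4], 0.49)]
box [([304.1, 271.1], 0.58), ([292.9, 187.8], 0.57)]
tablet1 [([311.0, 212.8], 0.69), ([293.1, 187.0], 0.51), ([297.6, 184.6], 0.49), ([292.5, 195.6], 0.48)]
jar [([380.5, 221.6], 0.96), ([303.6, 254.4], 0.2)]
mug [([362.3, 194.3], 0.85)]
filter_assembly [([386.9, 264.7], 0.94), ([294.7, 188.4], 0.66)]
brush [([296.6, 154.3], 0.74)]
filter_plate [([405.7, 313.2], 0.93)]
```

```bash
python3 - <<'E'
import cv2
a=cv2.imread("pics/top0.png"); cv2.imwrite("pics/top0c.png",cv2.resize(a[120:310,170:520],None,fx=2.28,fy=2.28,interpolation=3))
a=cv2.imread("pics/side0.png"); cv2.imwrite("pics/side0c.png",cv2.resize(a[120:400,200:470],None,fx=2.1,fy=2.1,interpolation=3))
E
```

```text
(no output)
```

View pics/top0c.png

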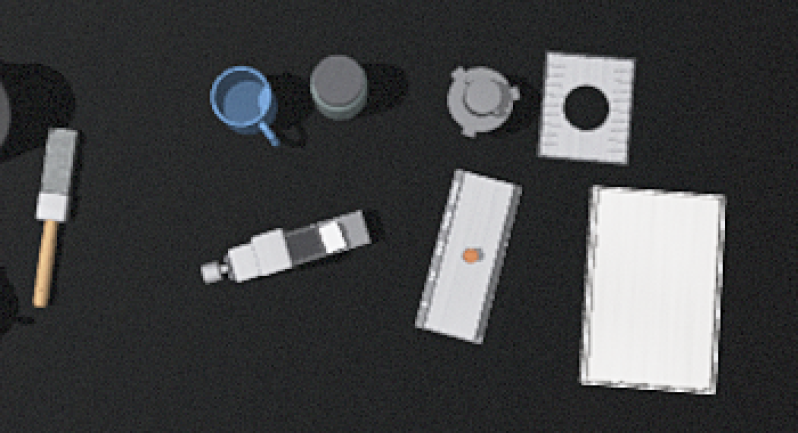

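View pics/side0c.png

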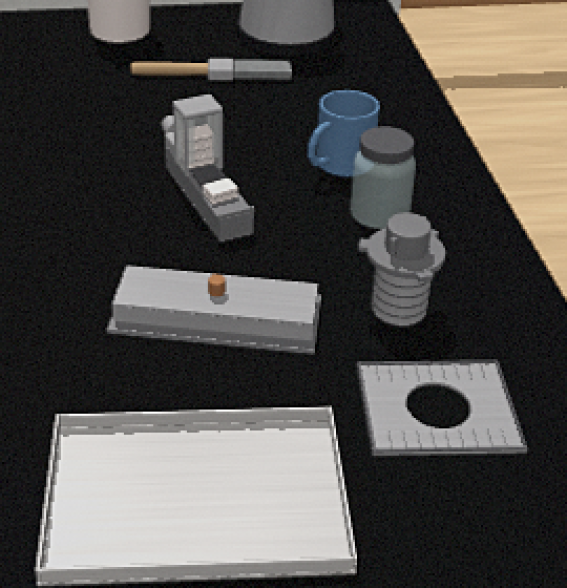

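The top view shows a tablet on the ledge (crop 333,237), the knob on the +y side, the covered box with its long axis near world x, and the empty tray to the right (-y). The side view shows about three tablets in the magazine. I'll fit poses by matching projected models to the silhouettes in both cameras.

```bash
cat > h.py <<'E'
import numpy as np, cv2, itertools
from scipy.optimize import minimize
from scipy.spatial.transform import Rotation as R
from plant import get_obs, optics, finder
K={c:optics.get_calibration(c) for c in ("top","side")}
def proj(P,c):
    k=K[c]; T=np.linalg.inv(k["world_from_camera"]); q=np.atleast_2d(P)@T[:3,:3].T+T[:3,3]
    return np.c_[k["fx"]*q[:,0]/q[:,2]+k["cx"], k["fy"]*q[:,1]/q[:,2]+k["cy"]]
def ray(uv,c,z):
    k=K[c]; T=k["world_from_camera"]; d=T[:3,:3]@[(uv[0]-k["cx"])/k["fx"],(uv[1]-k["cy"])/k["fy"],1]; o=T[:3,3]
    return o+d*(z-o[2])/d[2]
def two(uvt,uvs):  # point from both cameras
    A=[];b=[]
    for uv,c in ((uvt,"top"),(uvs,"side")):
        k=K[c];T=k["world_from_camera"]; d=T[:3,:3]@[(uv[0]-k["cx"])/k["fx"],(uv[1]-k["cy"])/k["fy"],1]; d/=np.linalg.norm(d)
        M=np.eye(3)-np.outer(d,d); A.append(M); b.append(M@T[:3,3])
    return np.linalg.lstsq(np.vstack(A),np.hstack(b),rcond=None)[0]
def bx(x0,x1,y0,y1,z0,z1): return np.array(list(itertools.product((x0,x1),(y0,y1),(z0,z1))),float)
BOX=[bx(-113.5,113.5,-47.5,47.5,0,7),bx(-102.5,102.5,-27.5,27.5,0,13)]
COV=[bx(-109.5,109.5,-34.5,34.5,0,25)]
KN=[bx(-10,10,-10,10,27,45)]
DISP=[bx(-63,125,-23,23,0,35),bx(-21,21,-26,26,35,126),bx(-63,-19,-20,20,35,55),bx(-104,-82,-12,12,31,55)]
TRAY=[bx(-135,135,-90,90,0,20)]
TAB=[bx(-13,13,-18,18,-7.5,7.5)]
def up(parts,dz): return [p+[0,0,dz] for p in parts]
S=4
def mask(parts,p,c):
    m=np.zeros((400*S,640*S),np.uint8); r=R.from_euler("z",p[2]).as_matrix()
    for q in parts:
        uv=proj(q@r.T+[p[0],p[1],0],c); h=cv2.convexHull(((uv+.5)*S*16).astype(np.int32)); cv2.fillConvexPoly(m,h,1,shift=4)
    return cv2.resize(m.astype(np.float32),(640,400),interpolation=cv2.INTER_AREA)
def fit(parts,regs,p0):
    def cost(p):
        e=0
        for c,g in regs.items():
            m=mask(parts,p,c); e+=1-np.minimum(m,g).sum()/np.maximum(m,g).sum()
        return e
    p0=np.array(p0,float); best=None
    for s in (12,5):
        sim=np.array([p0,p0+[s,0,0],p0+[0,s,0],p0+[0,0,s/80]])
        r=minimize(cost,p0,method="Nelder-Mead",options=dict(initial_simplex=sim,xatol=.05,fatol=1e-5,maxiter=150)); p0=r.x
    return np.round(p0,3),round(r.fun,3)
def seg(t,c,near=None,rad=40):
    r=finder.silhouettes(t,c)
    for d in r:
        b=d["box"]; ctr=np.array([(b[0]+b[2])/2,(b[1]+b[3])/2])
        if near is None or np.linalg.norm(ctr-near)<rad: return d["region"].astype(np.float32)
    return None
E
cat > a.py <<'E'
from h import *
for c in K: optics.capture(c)
near={"cover":([374,233],[303,265]),"box":([374,233],[303,265]),"dispenser":([298,230],[294,205]),"tray":([456,248],[295,355])}
G={}
for t,(a,b) in near.items():
    for c,n in (("top",a),("side",b)):
        g=seg(t,c,n,25); G[t,c]=g; print(t,c,None if g is None else g.sum())
np.save("g.npy",G,allow_pickle=True)
def both(n,parts,p0,src):
    for cs in (("top",),("side",),("top","side")):
        rg={}
        for c in cs:
            gs=[G[s,c] for s in src if G[s,c] is not None]
            if gs: rg[c]=np.max(gs,0)
        if rg: print(n,cs,fit(parts,rg,p0))
a=ray([374.7,232.9],"top",43)
print("knob",a)
both("cover",up(COV,7)+up(KN,7),[a[0],a[1],1.35],["cover"])
both("box+cover",BOX+up(COV,7)+up(KN,7),[a[0],a[1],1.35],["cover","box"])
k=ray([262.1,240.9],"top",43);l=ray([314,221],"top",45); u=(l-k)/np.linalg.norm(l-k); print(k,l,np.linalg.norm(l-k)); o=k+93*u
print("slide_knob 2cam",two([262.1,240.9],[282.2,179.4]))
both("disp",DISP,[o[0],o[1],np.arctan2(u[1],u[0])],["dispenser"])
t=ray([456,248.7],"top",0); both("tray",TRAY,[t[0],t[1],1.53],["tray"])
E
python3 a.py
```

```text
cover top 1550.0
cover side 2594.0
box top 396.0
box side 642.0
dispenser top 894.0
dispenser side 1404.0
tray top 5242.0
tray side 11556.0
knob [540.78838486 -58.57398907  43.        ]
cover ('top',) (array([543.895, -62.762,   2.869]), np.float64(0.048))
cover ('side',) (array([ 5.43941e+02, -6.18200e+01, -2.62000e-01]), np.float64(0.027))
cover ('top', 'side') (array([543.946, -62.274,   2.873]), np.float64(0.08))
box+cover ('top',) (array([544.465, -65.016,   2.871]), np.float64(0.11))
box+cover ('side',) (array([543.677, -61.667,   2.88 ]), np.float64(0.026))
box+cover ('top', 'side') (array([543.59 , -62.76 ,   2.877]), np.float64(0.152))
[515.50758846 290.23512896  43.        ] [577.32918512 129.10300571  45.        ] 172.59626576294244
slide_knob 2cam [518.48189481 289.64307949  45.23314938]
disp ('top',) (array([546.95 , 200.509,  -1.286]), np.float64(0.238))
disp ('side',) (array([547.536, 202.282,  -1.283]), np.float64(0.209))
disp ('top', 'side') (array([547.383, 200.722,  -1.285]), np.float64(0.452))
tray ('top',) (array([ 497.852, -316.301,    3.062]), np.float64(0.023))
tray ('side',) (array([ 498.513, -315.391,    3.066]), np.float64(0.014))
tray ('top', 'side') (array([ 498.497, -315.782,    3.066]), np.float64(0.039))
```

```bash
python3 - <<'E'
import cv2
a=cv2.imread("pics/top0.png"); x=cv2.resize(a[188:278,345:405],None,fx=6,fy=6,interpolation=3)
b=cv2.imread("pics/side0.png"); y=cv2.resize(b[240:295,245:360],None,fx=3.8,fy=6,interpolation=3)
import numpy as np
o=np.zeros((540,800,3),np.uint8); o[:540,:360]=x; o[:330,360:360+y.shape[1]]=y[:,:440]; cv2.imwrite("pics/z.png",cv2.convertScaleAbs(o,alpha=1.0))
E
```

```text
(no output)
```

View pics/z.png

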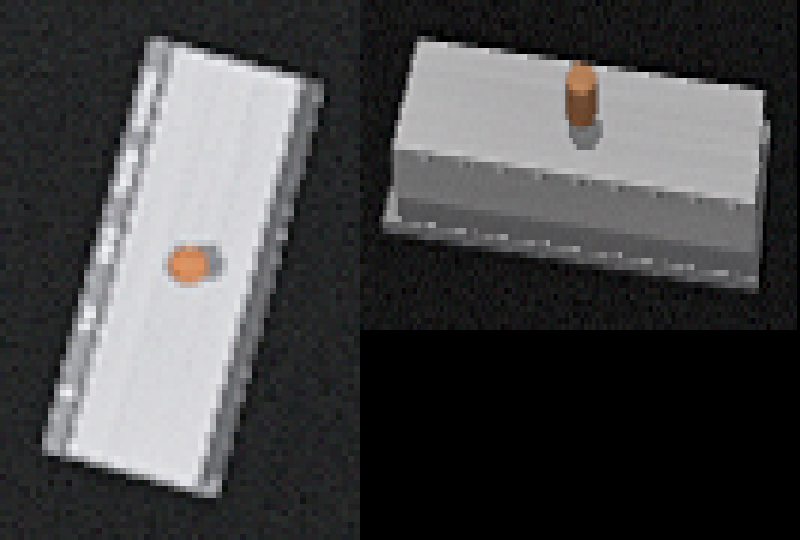

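White dots run along the box's left (+y) rim (crop x≈65–155). There is one dot near the bottom, and the count rises upwards, so box +x is close to world +x and its yaw is about -0.267. Next I'll locate the ledge tablet and work out the moves.

```bash
cat > g.py <<'E'
import sys
from h import *
# usage: g.py x y z yaw [x y z yaw ...] : relative moves in tool units, chained from the present pose
def rel(p,rpy,q,yaw):
    M=R.from_euler("xyz",rpy); o=M.inv().apply(np.array(q)-p)/120
    N=R.from_euler("xyz",[np.pi,0,yaw]); v=(M.inv()*N).as_rotvec()/(2*np.pi); return o,v
if __name__=="__main__":
    s=get_obs(); p=s["tool_pos"]; r=s["tcp_rot"]; a=list(map(float,sys.argv[1:]))
    print("now",round(s["time"],2),p.round(1),r.round(3),"w",round(s["grip_width"],1),"F",s["contact_force"].round(1))
    for i in range(0,len(a),4):
        q=a[i:i+3]; o,v=rel(p,r,q,a[i+3]); print(q,"offset",o.round(3),"rot",v.round(4)); p,r=np.array(q),[np.pi,0,a[i+3]]
E
cat > t.py <<'E'
from h import *
def tabfit(z,p0,verbose=True):
    out=[]; rg={}
    for c in K:
        optics.capture(c); n=proj([p0[0],p0[1],z],c)[0]; g=seg("tablet1",c,n,8)
        if g is None: print(c,"none",[ (d["box"],round(d["confidence"],2)) for d in finder.silhouettes("tablet1",c)]); continue
        rg[c]=g; print(c,g.sum(),fit(up(TAB,z),{c:g},p0))
    if len(rg)==2: print("both",fit(up(TAB,z),rg,p0))
if __name__=="__main__":
    import sys; a=list(map(float,sys.argv[1:])); tabfit(a[2],[a[0],a[1],a[3]])
E
python3 t.py 567.3 133.1 42.5 -1.285; python3 g.py 544 -62 150 2.875
```

```text
top 85.0 (array([567.557, 124.592,  -1.221]), np.float64(0.184))
side none [([252.4, 261.4, 353.2, 287.1], 0.57), ([294.5, 180.8, 302.9, 185.5], 0.48)]
now 2.35 [155.  501.6 226.7] [ 3.142 -0.     2.842] w 91.4 F [ 0.4  0.3 -0.3]
[544.0, -62.0, 150.0] offset [-4.484 -3.53   0.639] rot [ 0.     -0.     -0.0053]
```

Call:
{"op": "send_rows", "data": {
  "offset": [
    [-0.9,-0.7,0],
    [-0.9,-0.7,0],
    [-0.9,-0.7,0],
    [-0.9,-0.7,0]
  ],
  "delta_rot": [
    [0,0,-0.0053],
    [0,0,-0.0053],
    [0,0,-0.0053],
    [0,0,-0.0053]
  ],
  "grip": 0.6
}}

```text
time: 2.85
tool_pos: [233.8, 389.4, 227.0]
tcp_rot: [3.141, -0.0, 2.873]
contact_force: [-0.9, 0.1, 0.4]
grip_width: 57.4
finger_force: 0.0
```

Call:
{"op": "send_rows", "data": {
  "offset": [
    [-0.9,-0.7,0],
    [-0.9,-0.7,0],
    [-0.9,-0.7,0],
    [-0.9,-0.7,0]
  ],
  "delta_rot": [
    [0,0,0],
    [0,0,0],
    [0,0,0],
    [0,0,0]
  ]
}}

```text
time: 3.35
tool_pos: [315.5, 280.8, 226.7]
tcp_rot: [3.141, -0.0, 2.874]
contact_force: [-0.5, 0.6, -1.3]
grip_width: 55.2
finger_force: 0.0
```

Call:
{"op": "send_rows", "data": {
  "offset": [
    [-0.9,-0.7,0],
    [-0.9,-0.7,0],
    [-0.9,-0.7,0],
    [-0.9,-0.7,0]
  ],
  "delta_rot": [
    [0,0,0],
    [0,0,0],
    [0,0,0],
    [0,0,0]
  ]
}}

```text
time: 3.85
tool_pos: [397.2, 171.7, 226.5]
tcp_rot: [3.141, -0.001, 2.875]
contact_force: [-1.2, 0.4, -0.3]
grip_width: 55.2
finger_force: 0.0
```

Call:
{"op": "send_rows", "data": {
  "offset": [
    [-0.9,-0.7,0],
    [-0.9,-0.7,0],
    [-0.9,-0.7,0],
    [-0.9,-0.7,0]
  ],
  "delta_rot": [
    [0,0,0],
    [0,0,0],
    [0,0,0],
    [0,0,0]
  ]
}}

```text
time: 4.35
tool_pos: [479.0, 62.6, 226.4]
tcp_rot: [3.141, -0.001, 2.876]
contact_force: [-0.2, 0.7, -0.0]
grip_width: 55.4
finger_force: 0.0
```

Call:
{"op": "send_rows", "data": {
  "offset": [
    [-0.8,-0.7,0.3],
    [-0.8,-0.7,0.6],
    [-0.8,-0.7,0.6],
    [-0.8,-0.7,0.6]
  ],
  "delta_rot": [
    [0,0,0],
    [0,0,0],
    [0,0,0],
    [0,0,0]
  ]
}}

```text
time: 4.85
tool_pos: [549.3, -43.8, 153.8]
tcp_rot: [3.141, -0.003, 2.875]
contact_force: [-0.1, -0.3, -0.3]
grip_width: 55.2
finger_force: 0.0
```

```bash
python3 g.py 544 -62 100 2.875 544 -62 37 2.875
```

```text
now 4.85 [549.3 -43.8 153.8] [ 3.141e+00 -3.000e-03  2.875e+00] w 55.2 F [-0.1 -0.3 -0.3]
[544.0, -62.0, 100.0] offset [ 0.001 -0.158  0.448] rot [ 0.0001 -0.0005  0.0001]
[544.0, -62.0, 37.0] offset [ 0.    -0.     0.525] rot [0. 0. 0.]
```

Call:
{"op": "send_rows", "data": {
  "offset": [
    [0,-0.158,0.2],
    [0,-0.158,0.448],
    [0,-0.158,0.7],
    [0,-0.158,0.96],
    [0,-0.158,0.96],
    [0,-0.158,0.96]
  ],
  "delta_rot": [
    [0,0,0],
    [0,0,0],
    [0,0,0],
    [0,0,0],
    [0,0,0],
    [0,0,0]
  ]
}}

```text
time: 5.6
tool_pos: [546.0, -62.6, 41.5]
tcp_rot: [3.141, 0.003, 2.876]
contact_force: [-0.1, 0.2, 0.1]
grip_width: 55.2
finger_force: 0.0
```

```bash
python3 - <<'E'
from h import *
p=get_obs()["tool_pos"]; print(p)
for c in K:
    im=optics.capture(c); cv2.imwrite(f"pics/{c}1.png",im[...,::-1])
    print(c,finder.pinpoint("cover_knob",c)[:1], proj([544,-62,43],c))
a=cv2.imread("pics/side1.png")[220:295,245:365]; cv2.imwrite("pics/s1.png",cv2.resize(a,None,fx=5,fy=5,interpolation=3))
E
```

```text
[545.99113954 -62.55413769  41.53583258]
top [{'uv': [423.5, 162.2], 'confidence': 0.38}] [[375.80429473 231.85981066]]
side [{'uv': [302.9, 254.0], 'confidence': 0.93}] [[302.87054112 255.4642351 ]]
```

View pics/s1.png

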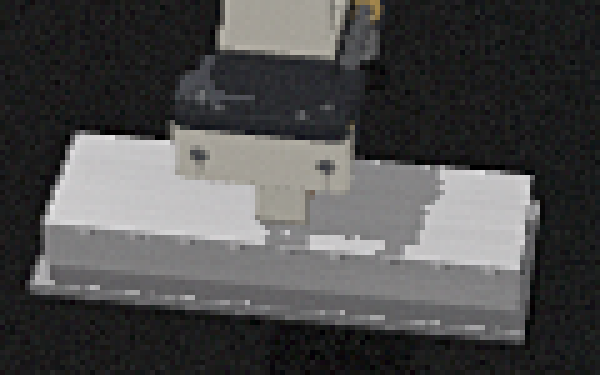

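The near finger (crop 285,215) hides the knob, and it lines up with the knob column at 302. I'll close on it and lift.

Call:
{"op": "send_rows", "data": {
  "offset": [
    [0,0,0.03],
    [0,0,0.03],
    [0,0,0.03],
    [0,0,0.03],
    [0,0,0.03],
    [0,0,0.03]
  ],
  "delta_rot": [
    [0,0,0],
    [0,0,0],
    [0,0,0],
    [0,0,0],
    [0,0,0],
    [0,0,0]
  ],
  "grip": 0
}}

```text
time: 6.55
tool_pos: [545.1, -63.6, 35.9]
tcp_rot: [3.142, -0.0, 2.875]
contact_force: [0.0, -0.0, -0.8]
grip_width: 18.9
finger_force: 30.0
```

Call:
{"op": "send_rows", "data": {
  "offset": [
    [0,0,-0.1],
    [0,0,-0.3],
    [0,0,-0.5],
    [0,0,-0.5],
    [0,0,-0.5]
  ],
  "delta_rot": [
    [0,0,0],
    [0,0,0],
    [0,0,0],
    [0,0,0],
    [0,0,0]
  ]
}}

```text
time: 7.18
tool_pos: [544.6, -63.4, 95.4]
tcp_rot: [3.141, -0.001, 2.875]
contact_force: [-0.1, -0.2, -1.6]
grip_width: 18.5
finger_force: 30.0
```

```bash
python3 g.py 505 -300 98 2.95 505 -300 40 2.95
```

```text
now 7.17 [544.6 -63.4  95.4] [ 3.141e+00 -1.000e-03  2.875e+00] w 18.5 F [-0.1 -0.2 -1.6]
[505.0, -300.0, 98.0] offset [-0.201 -1.989 -0.022] rot [ 0.     -0.0001 -0.0119]
[505.0, -300.0, 40.0] offset [ 0.    -0.     0.483] rot [0. 0. 0.]
```

Call:
{"op": "send_rows", "data": {
  "offset": [
    [-0.1,-0.45,0],
    [-0.1,-0.9,0],
    [-0.1,-1.0,0],
    [-0.1,-1.0,0]
  ],
  "delta_rot": [
    [0,0,-0.006],
    [0,0,-0.012],
    [0,0,-0.012],
    [0,0,-0.012]
  ]
}}

```text
time: 7.68
tool_pos: [524.4, -182.6, 95.0]
tcp_rot: [3.141, -0.002, 2.948]
contact_force: [1.0, 0.5, -1.9]
grip_width: 19.0
finger_force: 30.0
```

Call:
{"op": "send_rows", "data": {
  "offset": [
    [-0.1,-0.45,0],
    [-0.1,-0.9,0],
    [-0.1,-0.98,0],
    [-0.1,-0.98,0],
    [-0.1,-0.98,0]
  ],
  "delta_rot": [
    [0,0,0],
    [0,0,0],
    [0,0,0],
    [0,0,0],
    [0,0,0]
  ]
}}

```text
time: 8.3
tool_pos: [514.9, -298.2, 95.7]
tcp_rot: [3.141, -0.001, 2.952]
contact_force: [0.1, 0.2, -2.0]
grip_width: 18.8
finger_force: 30.0
```

```bash
python3 g.py 505 -300 33 2.95; python3 - <<'E'
from h import *
im=optics.capture("side"); cv2.imwrite("pics/s2.png",cv2.resize(im[220:400,200:430,::-1],None,fx=3,fy=3))
E
```

```text
now 8.3 [ 514.9 -298.2   95.7] [ 3.141e+00 -1.000e-03  2.952e+00] w 18.8 F [ 0.1  0.2 -2. ]
[505.0, -300.0, 33.0] offset [ 0.078 -0.031  0.522] rot [ 0.0002 -0.0001  0.0004]
```

View pics/s2.png

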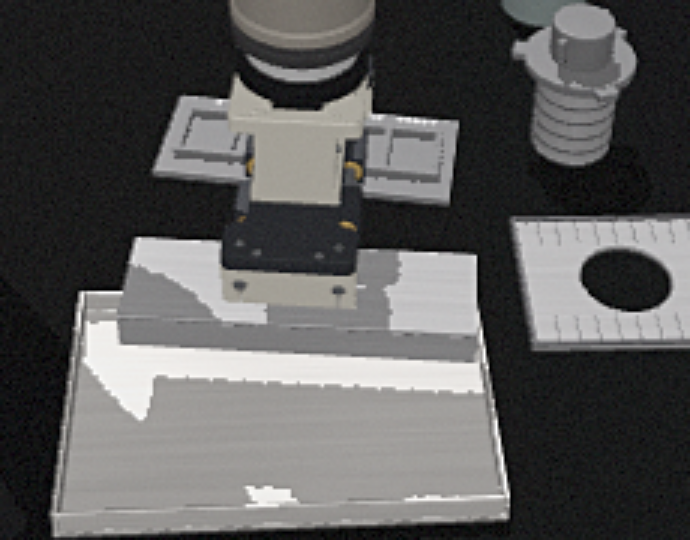

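The cover is held level above the tray and the box is now open. I'll lower it near the tray's middle and release.

Call:
{"op": "send_rows", "data": {
  "offset": [
    [0.11,-0.1,0.15],
    [0.11,-0.1,0.35],
    [0.11,-0.1,0.45],
    [0.11,-0.1,0.5],
    [0.11,-0.1,0.52],
    [0.11,-0.1,0.52]
  ],
  "delta_rot": [
    [0,0,0.0],
    [0,0,0],
    [0,0,0],
    [0,0,0],
    [0,0,0],
    [0,0,0]
  ]
}}

```text
time: 9.1
tool_pos: [499.6, -309.6, 33.9]
tcp_rot: [-3.141, 0.001, 2.951]
contact_force: [0.5, -0.1, -1.2]
grip_width: 19.0
finger_force: 30.0
```

Call:
{"op": "send_rows", "data": {
  "offset": [
    [0,0,0],
    [0,0,0],
    [0,0,-0.1],
    [0,0,-0.5],
    [0,0,-0.9],
    [0,0,-0.9]
  ],
  "delta_rot": [
    [0,0,0.0],
    [0,0,0],
    [0,0,0],
    [0,0,0],
    [0,0,0],
    [0,0,0]
  ],
  "grip": 0.6
}}

```text
time: 9.85
tool_pos: [501.4, -311.2, 146.8]
tcp_rot: [-3.137, 0.009, 2.951]
contact_force: [0.5, -0.4, -0.6]
grip_width: 55.3
finger_force: 0.0
```

```bash
python3 g.py 540 -50 150 2.4 567.6 125 150 1.857 567.6 125 70 1.857
```

```text
now 9.85 [ 501.4 -311.2  146.8] [-3.137  0.009  2.951] w 55.3 F [ 0.5 -0.4 -0.6]
[540.0, -50.0, 150.0] offset [ 0.097  2.198 -0.038] rot [-0.0003  0.0015  0.0876]
[567.6, 125.0, 150.0] offset [0.815 1.231 0.   ] rot [ 0.     -0.      0.0864]
[567.6, 125.0, 70.0] offset [ 0.    -0.     0.667] rot [0. 0. 0.]
```

```bash
python3 - <<'E'
from h import *
for c in K:
    im=optics.capture(c); cv2.imwrite(f"pics/{c}3.png",im[...,::-1])
    for t in ("pocket1","ledge","tablet1"): print(c,t,[(np.round(d["uv"],1).tolist(),round(d["confidence"],2)) for d in finder.pinpoint(t,c)[:7]])
    print([proj([544-38.6*k*1,-62+10.6*k,14.5],c)[0].round(1) for k in (2,1,0,-1,-2)], proj([567.5,125,42.5],c)[0].round(1))
    g=seg("box",c,proj([544,-62,6],c)[0],15)
    if g is not None: print(c,g.sum(),fit(BOX,{c:g},[544,-62,-.267]))
    g=seg("tablet1",c,proj([567,127,43],c)[0],10)
    if g is not None: print(c,g.sum(),fit(up(TAB,42.5),{c:g},[567,127,-1.285]))
a=cv2.imread("pics/top3.png")[190:280,255:415];b=cv2.imread("pics/side3.png")[160:290,250:360]
o=np.zeros((600,800,3),np.uint8); o[:270,:480]=cv2.resize(a,None,fx=3,fy=3,interpolation=2); 
b=cv2.resize(b,None,fx=2.9,fy=2.9,interpolation=2); o[:b.shape[0],480:480+b.shape[1]]=b[:,:320]; cv2.imwrite("pics/z3.png",o[:400])
E
```

```text
top pocket1 [([373.6, 231.9], 0.95), ([369.1, 257.1], 0.83), ([377.6, 221.5], 0.8), ([380.8, 208.9], 0.78), ([372.0, 245.4], 0.65), ([455.4, 246.2], 0.61), ([312.7, 221.7], 0.17)]
top ledge [([313.5, 221.8], 0.7), ([453.5, 242.8], 0.65), ([376.3, 232.6], 0.62)]
top tablet1 [([312.4, 219.9], 0.55), ([370.2, 256.3], 0.54)]
[array([368.3, 256.5]), array([371.6, 244.2]), array([374.9, 231.9]), array([378.2, 219.7]), array([381.4, 207.5])] [315.3 224.2]
top 2203.0 (array([ 5.42296e+02, -6.42030e+01, -2.64000e-01]), np.float64(0.03))
top 105.0 (array([569.279, 123.708,  -1.182]), np.float64(0.11))
side pocket1 [([320.1, 267.8], 0.96), ([336.6, 265.4], 0.94), ([269.3, 261.0], 0.78), ([284.9, 266.4], 0.71), ([300.9, 263.5], 0.61)]
side ledge [([302.8, 211.8], 0.48)]
side tablet1 []
[array([269.3, 261.6]), array([286. , 263.3]), array([302.9, 265. ]), array([319.8, 266.8]), array([336.9, 268.5])] [304.3 210.7]
side 1677.0 (array([ 5.43669e+02, -6.28580e+01, -2.65000e-01]), np.float64(0.416))
```

View pics/z3.png

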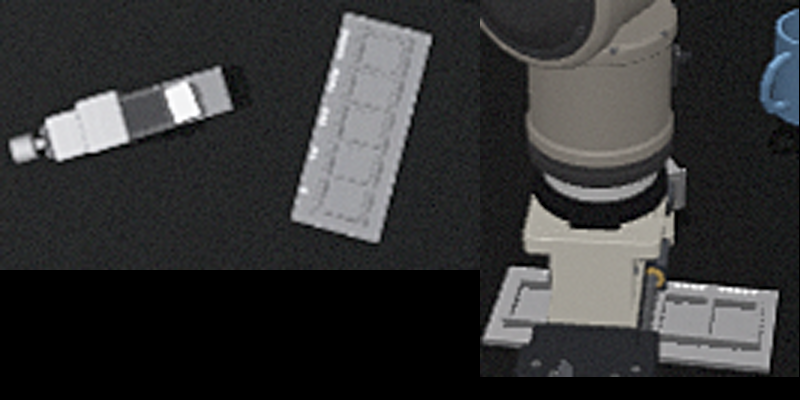

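The top view confirms five empty pockets with one dot at the near end. The tablet is at about world (569,124.5). Moving to it.

Call:
{"op": "send_rows", "data": {
  "offset": [
    [0,0.5,0],
    [0,1.0,0],
    [0,1.0,0]
  ],
  "delta_rot": [
    [0,0,0.02],
    [0,0,0.04],
    [0,0,0.04]
  ]
}}

```text
time: 10.82
tool_pos: [522.5, -187.9, 141.5]
tcp_rot: [3.141, -0.001, 2.703]
contact_force: [0.5, -0.6, 0.3]
grip_width: 54.9
finger_force: 0.0
```

Call:
{"op": "send_rows", "data": {
  "offset": [
    [0.2,0.5,0],
    [0.3,1.0,0],
    [0.3,1.0,0]
  ],
  "delta_rot": [
    [0,0,0.024],
    [0,0,0.048],
    [0,0,0.048]
  ]
}}

```text
time: 11.2
tool_pos: [541.5, -64.9, 141.6]
tcp_rot: [3.141, -0.0, 2.402]
contact_force: [0.2, 0.4, 0.7]
grip_width: 55.3
finger_force: 0.0
```

```bash
python3 g.py 568.8 124.6 130 1.857 568.8 124.6 42 1.857
```

```text
now 11.2 [541.5 -64.9 141.6] [ 3.141 -0.     2.402] w 55.3 F [0.2 0.4 0.7]
[568.8, 124.6, 130.0] offset [0.896 1.32  0.098] rot [ 0.0001 -0.      0.0867]
[568.8, 124.6, 42.0] offset [ 0.    -0.     0.733] rot [0. 0. 0.]
```

Call:
{"op": "send_rows", "data": {
  "offset": [
    [0.25,0.35,0],
    [0.5,0.7,0.05],
    [0.75,1.0,0.1],
    [0.896,1.0,0.1],
    [0.896,1.0,0.1]
  ],
  "delta_rot": [
    [0,0,0.0217],
    [0,0,0.0434],
    [0,0,0.065],
    [0,0,0.0867],
    [0,0,0.0867]
  ]
}}

```text
time: 11.82
tool_pos: [542.9, 92.8, 129.4]
tcp_rot: [-3.141, 0.0, 1.856]
contact_force: [-0.3, -0.4, -0.2]
grip_width: 55.1
finger_force: 0.0
```

```bash
python3 g.py 568.8 124.6 130 1.857 568.8 124.6 42 1.857
```

```text
now 11.82 [542.9  92.8 129.4] [-3.141  0.     1.856] w 55.1 F [-0.3 -0.4 -0.2]
[568.8, 124.6, 130.0] offset [ 0.194  0.282 -0.005] rot [-0.0001  0.     -0.0001]
[568.8, 124.6, 42.0] offset [ 0.    -0.     0.733] rot [0. 0. 0.]
```

Call:
{"op": "send_rows", "data": {
  "offset": [
    [0.194,0.282,0],
    [0.194,0.282,0.2],
    [0.194,0.282,0.4],
    [0.194,0.282,0.55],
    [0.194,0.282,0.55],
    [0.194,0.282,0.55]
  ],
  "delta_rot": [
    [0,0,0],
    [0,0,0],
    [0,0,0],
    [0,0,0],
    [0,0,0],
    [0,0,0]
  ]
}}

```text
time: 12.58
tool_pos: [570.1, 124.0, 64.3]
tcp_rot: [3.14, 0.0, 1.853]
contact_force: [-0.4, -0.3, -0.7]
grip_width: 54.7
finger_force: 0.0
```

```bash
python3 g.py 568.8 124.6 43 1.857 ; python3 - <<'E'
from h import *
im=optics.capture("side"); cv2.imwrite("pics/s4.png",cv2.resize(im[150:260,250:370,::-1],None,fx=5,fy=5,interpolation=2))
E
```

```text
now 12.57 [570.1 124.   64.3] [3.14  0.    1.853] w 54.7 F [-0.4 -0.3 -0.7]
[568.8, 124.6, 43.0] offset [ 0.008 -0.009  0.177] rot [ 0.0002  0.0001 -0.0006]
```

View pics/s4.png

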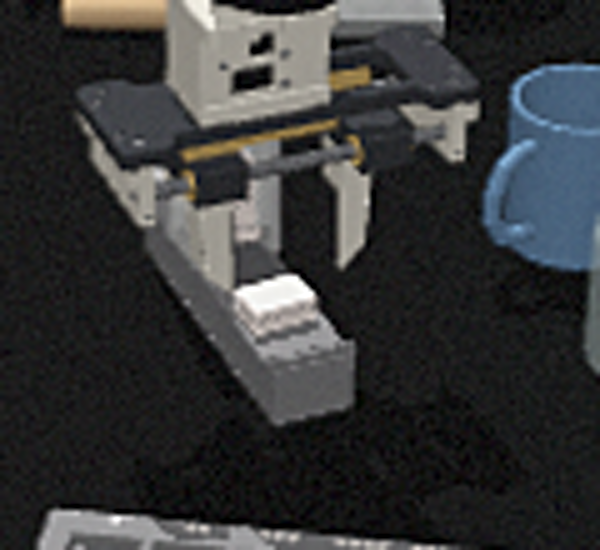

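The fingertips (crop 222,285 and 348,265) straddle the tablet (crop 275,300). I'll go down and grip.

Call:
{"op": "send_rows", "data": {
  "offset": [
    [0,0,0.09],
    [0,0,0.177],
    [0,0,0.177],
    [0,0,0.177]
  ],
  "delta_rot": [
    [0,0,0],
    [0,0,0],
    [0,0,0],
    [0,0,0]
  ]
}}

```text
time: 13.12
tool_pos: [569.1, 125.2, 42.2]
tcp_rot: [-3.142, -0.0, 1.853]
contact_force: [-0.8, -0.3, 0.1]
grip_width: 54.9
finger_force: 0.0
```

Call:
{"op": "send_rows", "data": {
  "offset": [
    [0,0,0],
    [0,0,0],
    [0,0,0],
    [0,0,0]
  ],
  "delta_rot": [
    [0,0,0],
    [0,0,0],
    [0,0,0],
    [0,0,0]
  ],
  "grip": 0
}}

```text
time: 13.62
tool_pos: [569.2, 125.1, 42.5]
tcp_rot: [3.141, -0.0, 1.853]
contact_force: [-0.1, -0.1, 0.7]
grip_width: 36.5
finger_force: 29.1
```

Call:
{"op": "send_rows", "data": {
  "offset": [
    [0,0,-0.2],
    [0,0,-0.5],
    [0,0,-0.6],
    [0,0,-0.6],
    [0,0,-0.6]
  ],
  "delta_rot": [
    [0,0,0],
    [0,0,0],
    [0,0,0],
    [0,0,0],
    [0,0,0]
  ]
}}

```text
time: 14.25
tool_pos: [568.3, 124.9, 112.9]
tcp_rot: [-3.139, -0.001, 1.853]
contact_force: [1.4, -0.6, -0.5]
grip_width: 36.2
finger_force: 29.1
```

```bash
cat > v.py <<'E'
# where the held tablet shows against the fingers: prints tablet fits in both cameras at height of TCP
from h import *
s=get_obs(); p=s["tool_pos"]; yaw=s["tcp_rot"][2]; print(p.round(1),yaw.round(3),s["grip_width"].round(1))
for c in K:
    im=optics.capture(c)
    n=proj(p,c)[0]; g=seg("tablet1",c,n,12); print(c,n.round(1),[(np.round(d["uv"],1).tolist(),round(d["confidence"],2)) for d in finder.pinpoint("tablet1",c)[:3]])
    if g is not None: print(c,g.sum(),fit(up(TAB,p[2]),{c:g},[p[0],p[1],yaw-np.pi]))
cv2.imwrite("pics/v.png",cv2.resize(im[150:260,250:370,::-1],None,fx=5,fy=5,interpolation=2))
E
python3 v.py;  python3 g.py 540 20 115 2.3 466.2 -42 80 2.875 466.2 -42 16 2.875
```

```text
now 14.25 [568.3 124.9 112.9] [-3.139e+00 -1.000e-03  1.853e+00] w 36.2 F [ 1.4 -0.6 -0.5]
[540.0, 20.0, 115.0] offset [-0.774 -0.47  -0.017] rot [-0.0003 -0.0002 -0.0712]
[466.2, -42.0, 80.0] offset [ 0.024 -0.803  0.292] rot [ 0.      0.     -0.0915]
[466.2, -42.0, 16.0] offset [ 0.    -0.     0.533] rot [0. 0. 0.]Traceback (most recent call last):
  File "v.py", line 3, in <module>
    s=get_obs(); p=s["tool_pos"]; yaw=s["tcp_rot"][2]; print(p.round(1),yaw.round(3),s["grip_width"].round(1))
                                                                                     ^^^^^^^^^^^^^^^^^^^^^
AttributeError: 'float' object has no attribute 'round'
```

```bash
sed -i 's/s\["grip_width"\].round(1)/s["grip_width"]/' v.py; python3 v.py
```

```text
[568.3 124.9 112.9] 1.853 36.224426704373556
top [314.5 223.4] []
side [304.7 187.6] [([304.5, 188.6], 0.48), ([293.9, 197.7], 0.38), ([293.1, 189.7], 0.37)]
```

View pics/v.png

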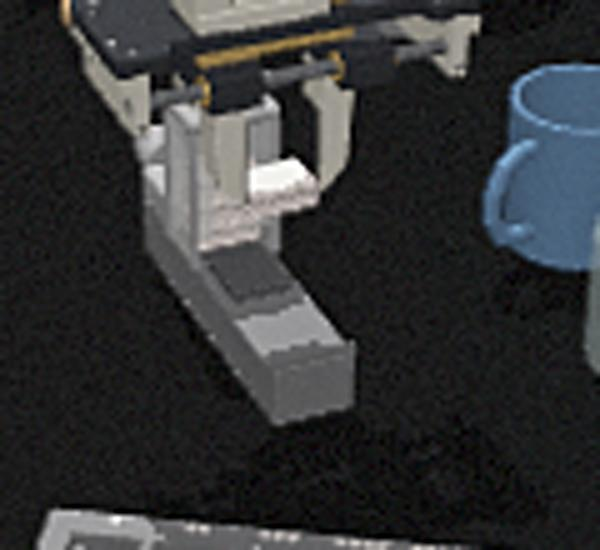

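The tablet is held level and its centre agrees with the TCP (pixel 304.5,188.6). Carrying it to pocket 1.

Call:
{"op": "send_rows", "data": {
  "offset": [
    [-0.4,-0.24,0],
    [-0.774,-0.47,0],
    [-0.774,-0.47,0],
    [-0.774,-0.47,0]
  ],
  "delta_rot": [
    [0,0,-0.0237],
    [0,0,-0.0474],
    [0,0,-0.0712],
    [0,0,-0.0712]
  ]
}}

```text
time: 15.05
tool_pos: [540.8, 19.6, 114.3]
tcp_rot: [3.141, -0.0, 2.298]
contact_force: [-0.0, 0.3, 0.0]
grip_width: 36.1
finger_force: 29.1
```

Call:
{"op": "send_rows", "data": {
  "offset": [
    [0,-0.2,0],
    [0,-0.5,0.1],
    [0.02,-0.8,0.2],
    [0.02,-0.8,0.3],
    [0.02,-0.8,0.3]
  ],
  "delta_rot": [
    [0,0,-0.0237],
    [0,0,-0.0474],
    [0,0,-0.0712],
    [0,0,-0.0915],
    [0,0,-0.0915]
  ]
}}

```text
time: 15.68
tool_pos: [467.3, -41.6, 77.8]
tcp_rot: [3.141, -0.001, 2.872]
contact_force: [0.5, -0.2, 0.6]
grip_width: 35.9
finger_force: 29.1
```

```bash
python3 v.py; python3 g.py 466.1 -41.9 17 2.875
```

```text
[467.3 -41.6  77.8] 2.872 35.89890922113297
top [370.4 257.4] []
side [268.6 240.2] [([296.7, 197.8], 0.62), ([295.0, 187.9], 0.62), ([298.0, 152.4], 0.61)]
now 15.97 [468.1 -41.7  78.6] [3.141e+00 1.000e-03 2.874e+00] w 36.3 F [ 0.4 -0.9 -1.1]
[466.1, -41.9, 17.0] offset [ 0.016 -0.006  0.513] rot [ 0.      0.0001 -0.0001]
```

Call:
{"op": "send_rows", "data": {
  "offset": [
    [0.013,-0.004,0.2],
    [0.013,-0.004,0.35],
    [0.013,-0.004,0.45],
    [0.013,-0.004,0.5],
    [0.013,-0.004,0.515],
    [0.013,-0.004,0.515]
  ],
  "delta_rot": [
    [0,0,0],
    [0,0,0],
    [0,0,0],
    [0,0,0],
    [0,0,0],
    [0,0,0]
  ]
}}

```text
time: 16.73
tool_pos: [466.3, -42.1, 16.8]
tcp_rot: [3.141, 0.001, 2.875]
contact_force: [0.1, -0.0, 0.2]
grip_width: 35.9
finger_force: 29.1
```

```bash
python3 - <<'E'
from h import *
im=optics.capture("side"); cv2.imwrite("pics/s5.png",cv2.resize(im[225:290,245:355,::-1],None,fx=6,fy=6,interpolation=2))
E
```

```text
(no output)
```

View pics/s5.png

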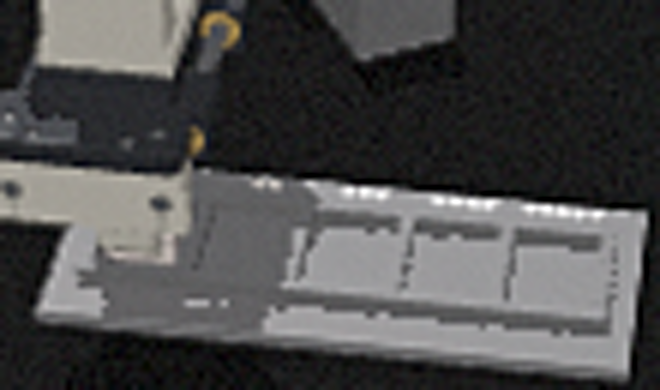

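The tablet is 3–4 mm into pocket 1 with no contact force. I'll lower it the last 2 mm and release.

Call:
{"op": "send_rows", "data": {
  "offset": [
    [0,0,0.015],
    [0,0,0.015],
    [0,0,0.015]
  ],
  "delta_rot": [
    [0,0,0],
    [0,0,0],
    [0,0,0]
  ]
}}

```text
time: 17.15
tool_pos: [466.0, -42.1, 14.8]
tcp_rot: [3.142, 0.0, 2.875]
contact_force: [-0.5, -0.7, 0.1]
grip_width: 36.3
finger_force: 29.1
```

Call:
{"op": "send_rows", "data": {
  "offset": [
    [0,0,0],
    [0,0,0],
    [0,0,0],
    [0,0,-0.3],
    [0,0,-0.8],
    [0,0,-0.9],
    [0,0,-0.9]
  ],
  "delta_rot": [
    [0,0,0],
    [0,0,0],
    [0,0,0],
    [0,0,0],
    [0,0,0],
    [0,0,0],
    [0,0,0]
  ],
  "grip": 0.6
}}

```text
time: 18.02
tool_pos: [466.2, -42.2, 123.1]
tcp_rot: [3.141, 0.002, 2.875]
contact_force: [0.6, 0.0, -0.5]
grip_width: 55.0
finger_force: 0.0
```

```bash
python3 g.py 500 100 150 2.2 521 290.2 150 1.857 521 290.2 25 1.857
```

```text
now 18.02 [466.2 -42.2 123.1] [3.141e+00 2.000e-03 2.875e+00] w 55.0 F [ 0.6  0.  -0.5]
[500.0, 100.0, 150.0] offset [ 0.04   1.217 -0.224] rot [1.000e-04 3.000e-04 1.074e-01]
[521.0, 290.2, 150.0] offset [1.178 1.074 0.   ] rot [-0.     -0.      0.0546]
[521.0, 290.2, 25.0] offset [ 0.    -0.     1.042] rot [0. 0. 0.]
```

Call:
{"op": "send_rows", "data": {
  "offset": [
    [0,0.4,-0.2],
    [0.02,0.8,-0.22],
    [0.04,1,-0.22],
    [0.04,1,-0.22]
  ],
  "delta_rot": [
    [0,0,0.027],
    [0,0,0.054],
    [0,0,0.081],
    [0,0,0.107]
  ]
}}

```text
time: 18.52
tool_pos: [491.9, 76.7, 146.8]
tcp_rot: [-3.139, -0.003, 2.2]
contact_force: [-1.0, -1.0, -0.3]
grip_width: 55.3
finger_force: 0.0
```

Call:
{"op": "send_rows", "data": {
  "offset": [
    [0.4,0.4,0],
    [0.75,0.75,0],
    [1,1,0],
    [1,1,0]
  ],
  "delta_rot": [
    [0,0,0.027],
    [0,0,0.0546],
    [0,0,0.0546],
    [0,0,0.0546]
  ]
}}

```text
time: 19.02
tool_pos: [517.7, 245.7, 146.3]
tcp_rot: [-3.138, -0.001, 1.864]
contact_force: [-1.0, -0.9, 0.3]
grip_width: 54.9
finger_force: 0.0
```

```bash
python3 g.py 520.5 290.2 145 1.857 520.5 290.2 26 1.857; python3 - <<'E'
from h import *
for c in K:
    im=optics.capture(c)
    n=proj([520.5,290.2,43],c)[0]; print(c,n,[(np.round(d["uv"],1).tolist(),round(d["confidence"],2)) for d in finder.pinpoint("slide_knob",c)[:3]])
    b=proj([466,-42,14.5],c)[0]; print(b,[(np.round(d["uv"],1).tolist(),round(d["confidence"],2)) for d in finder.pinpoint("tablet1",c)[:4]])
    g=seg("tablet1",c,b,10)
    if g is not None: print(c,g.sum(),fit(up(TAB,14.5),{c:g},[466,-42,-.267]))
    g=seg("box",c,proj([544,-62,6],c)[0],15)
    if g is not None: print(c,g.sum(),fit(BOX,{c:g},[544,-62,-.267]))
E
```

```text
now 19.02 [517.7 245.7 146.3] [-3.138e+00 -1.000e-03  1.864e+00] w 54.9 F [-1.  -0.9  0.3]
[520.5, 290.2, 145.0] offset [0.349 0.129 0.011] rot [-0.0006 -0.0001  0.0011]
[520.5, 290.2, 26.0] offset [ 0.    -0.     0.992] rot [0. 0. 0.]
top [262.12870975 239.28637934] []
[368.67899934 256.74734706] [([367.3, 257.2], 0.69)]
top 75.0 (array([ 4.67525e+02, -4.26570e+01, -2.88000e-01]), np.float64(0.284))
top 2139.0 (array([ 5.43025e+02, -6.48110e+01, -2.65000e-01]), np.float64(0.067))
side [281.87753668 179.92801101] [([280.1, 180.4], 0.51), ([336.7, 270.2], 0.35)]
[268.99942821 261.95506444] [([292.3, 197.1], 0.62), ([338.3, 269.4], 0.61), ([268.4, 264.8], 0.51), ([294.2, 185.2], 0.45)]
side 171.0 (array([ 4.65998e+02, -3.95740e+01, -1.60000e-01]), np.float64(0.081))
```

Tablet 1 measures at (466–467, -41), so it is in pocket 1. Going down on the knob.

Call:
{"op": "send_rows", "data": {
  "offset": [
    [0.34,0.129,0],
    [0.34,0.129,0.2],
    [0.34,0.129,0.5],
    [0.34,0.129,0.8],
    [0.34,0.129,1.0],
    [0.34,0.129,1.0],
    [0.34,0.129,1.0]
  ],
  "delta_rot": [
    [0,0,0.001],
    [0,0,0.001],
    [0,0,0.001],
    [0,0,0.001],
    [0,0,0.001],
    [0,0,0.001],
    [0,0,0.001]
  ]
}}

```text
time: 20.4
tool_pos: [522.9, 286.3, 30.2]
tcp_rot: [3.14, -0.0, 1.853]
contact_force: [-1.1, 0.5, 0.9]
grip_width: 55.2
finger_force: 0.0
```

Call:
{"op": "send_rows", "data": {
  "offset": [
    [0,0,0],
    [0,0,0],
    [0,0,0],
    [0,0,0],
    [0,0,0]
  ],
  "delta_rot": [
    [0,0,0],
    [0,0,0],
    [0,0,0],
    [0,0,0],
    [0,0,0]
  ],
  "grip": 0
}}

```text
time: 21.02
tool_pos: [521.6, 286.1, 29.4]
tcp_rot: [-3.141, 0.0, 1.854]
contact_force: [-4.0, -1.0, 5.9]
grip_width: 25.2
finger_force: 30.0
```

```bash
python3 g.py 497.9 367 26 1.857
```

```text
now 21.02 [521.6 286.1  29.4] [-3.141  0.     1.854] w 25.2 F [-4.  -1.   5.9]
[497.9, 367.0, 26.0] offset [ 0.703 -0.001  0.028] rot [-0.0002  0.     -0.0005]
```

Call:
{"op": "send_rows", "data": {
  "offset": [
    [0.1,0,0],
    [0.2,0,0],
    [0.3,0,0],
    [0.4,0,0],
    [0.5,0,0],
    [0.6,0,0],
    [0.65,0,0],
    [0.67,0,0]
  ],
  "delta_rot": [
    [0,0,0],
    [0,0,0],
    [0,0,0],
    [0,0,0],
    [0,0,0],
    [0,0,0],
    [0,0,0],
    [0,0,0]
  ]
}}

```text
time: 22.02
tool_pos: [498.9, 361.0, 29.3]
tcp_rot: [-3.138, 0.004, 1.854]
contact_force: [-3.5, -11.4, 8.0]
grip_width: 25.1
finger_force: 30.0
```

Call:
{"op": "send_rows", "data": {
  "offset": [
    [0.01,0,0],
    [0.01,0,0]
  ],
  "delta_rot": [
    [0,0,0],
    [0,0,0]
  ]
}}

```text
time: 22.28
tool_pos: [498.6, 362.2, 29.3]
tcp_rot: [-3.138, 0.003, 1.854]
contact_force: [-3.8, -10.5, 9.4]
grip_width: 25.2
finger_force: 30.0
```

Call:
{"op": "send_rows", "data": {
  "offset": [
    [0.015,0,0],
    [0.02,0,0],
    [0.02,0,0]
  ],
  "delta_rot": [
    [0,0,0],
    [0,0,0],
    [0,0,0]
  ]
}}

```text
time: 22.65
tool_pos: [498.3, 362.8, 29.3]
tcp_rot: [-3.137, 0.006, 1.854]
contact_force: [-2.9, -17.2, 9.6]
grip_width: 25.0
finger_force: 30.0
```

The force has risen against the stop. Letting go.

Call:
{"op": "send_rows", "data": {
  "offset": [
    [0,0,0],
    [0,0,0],
    [0,0,0],
    [0,0,0],
    [0,0,0],
    [0,0,0],
    [0,0,0],
    [0,0,0]
  ],
  "delta_rot": [
    [0,0,0],
    [0,0,0],
    [0,0,0],
    [0,0,0],
    [0,0,0],
    [0,0,0],
    [0,0,0],
    [0,0,0]
  ],
  "grip": 0.6
}}

```text
time: 23.65
tool_pos: [498.7, 366.8, 29.1]
tcp_rot: [3.142, -0.0, 1.853]
contact_force: [-0.8, -0.7, -0.3]
grip_width: 54.9
finger_force: 0.0
```

Call:
{"op": "send_rows", "data": {
  "offset": [
    [0,0,-0.3],
    [0,0,-0.7],
    [0,0,-1],
    [0,0,-1]
  ],
  "delta_rot": [
    [0,0,0],
    [0,0,0],
    [0,0,0],
    [0,0,0]
  ]
}}

```text
time: 24.15
tool_pos: [500.2, 367.8, 152.7]
tcp_rot: [3.135, -0.002, 1.853]
contact_force: [0.6, 0.4, 0.5]
grip_width: 55.2
finger_force: 0.0
```

```bash
cat > t2.py <<'E'
from h import *
O=np.array([547.3,201.2]); ux=np.array([np.cos(-1.285),np.sin(-1.285)])
p0=[*(O+75*ux),-1.285]
rg={}
for c in K:
    im=optics.capture(c); cv2.imwrite(f"pics/{c}t.png",im[...,::-1])
    n=proj([p0[0],p0[1],42.5],c)[0]; print(c,n.round(1),[(np.round(d["uv"],1).tolist(),round(d["confidence"],2)) for d in finder.pinpoint("tablet1",c)[:5]],"knob",[np.round(d["uv"],1).tolist() for d in finder.pinpoint("slide_knob",c)[:1]])
    # whitest blob near the expected place
    v=im.min(2).astype(int); m=np.zeros((400,640),np.uint8); r=14; x,y=n.astype(int); m[y-r:y+r,x-r:x+r]=(v[y-r:y+r,x-r:x+r]>170)
    k,l,st,ce=cv2.connectedComponentsWithStats(m); 
    if k>1:
        i=1+st[1:,4].argmax(); print("  white",st[i],ce[i].round(1), "top-face at z50:",ray(ce[i],c,50).round(1), "along",((ray(ce[i],c,50)[:2]-O)@ux).round(1))
    g=seg("tablet1",c,n,10)
    if g is not None: print("  ",g.sum(),fit(up(TAB,42.5),{c:g},p0))
a=cv2.imread("pics/topt.png")[205:265,250:350];b=cv2.imread("pics/sidet.png")[150:240,260:345]
o=np.zeros((360,780,3),np.uint8); o[:240,:400]=cv2.resize(a,None,fx=4,fy=4,interpolation=2); o[:,400:740]=cv2.resize(b,None,fx=4,fy=4,interpolation=2); cv2.imwrite("pics/tt.png",o)
E
python3 t2.py; python3 g.py 568.8 124.6 150 1.857
```

```text
top [314.  223.9] [([366.0, 253.4], 0.42), ([311.2, 223.4], 0.4)] knob [[259.6, 241.3]]
  white [308 216  11  15 106] [313.4 223.2] top-face at z50: [570.3 130.6  50. ] along 74.2
side [304.5 209.8] [([304.3, 211.5], 0.7), ([295.4, 191.4], 0.66), ([294.1, 192.1], 0.58), ([274.7, 265.2], 0.56)] knob [[287.2, 335.4]]
  white [297 204  16   8  73] [304.5 207.2] top-face at z50: [568.5 130.   50. ] along 74.3
   140.0 (array([569.121, 133.064,  -1.287]), np.float64(0.113))
now 24.55 [498.3 366.6 148.1] [-3.14   0.     1.853] w 54.9 F [-0.5 -0.4 -0.2]
[568.8, 124.6, 150.0] offset [-2.101e+00  2.000e-03 -1.600e-02] rot [-0.0003  0.0001 -0.0006]
```

View pics/tt.png

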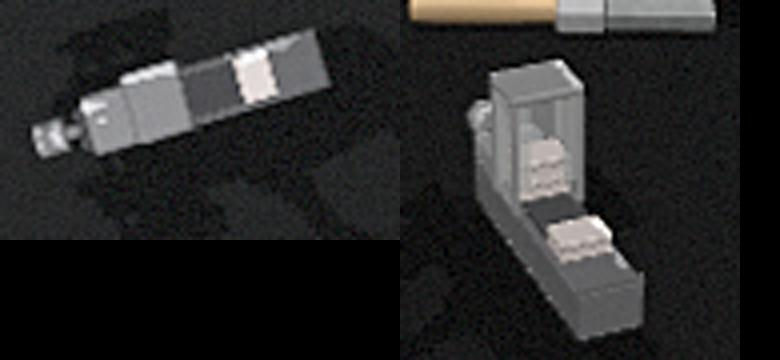

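One tablet is on the ledge (crop 255,78 top; 580,238 side), about two are left in the magazine, and the slide is home. The tablet centre is about (568.7,131.2). Going for it.

Call:
{"op": "send_rows", "data": {
  "offset": [
    [-0.45,0,0],
    [-0.9,0,0],
    [-1,0,0],
    [-1,0,0]
  ],
  "delta_rot": [
    [0,0,0],
    [0,0,0],
    [0,0,0],
    [0,0,0]
  ]
}}

```text
time: 25.05
tool_pos: [532.3, 251.2, 148.9]
tcp_rot: [-3.141, -0.0, 1.852]
contact_force: [-0.3, -0.6, 0.5]
grip_width: 55.1
finger_force: 0.0
```

Call:
{"op": "send_rows", "data": {
  "offset": [
    [-0.45,0,0],
    [-0.9,0,0],
    [-1,0,0],
    [-1,0,0],
    [-1,0,0]
  ],
  "delta_rot": [
    [0,0,0],
    [0,0,0],
    [0,0,0],
    [0,0,0],
    [0,0,0]
  ]
}}

```text
time: 25.68
tool_pos: [565.1, 138.2, 149.0]
tcp_rot: [-3.142, -0.001, 1.855]
contact_force: [0.9, -0.0, 0.7]
grip_width: 55.2
finger_force: 0.0
```

```bash
python3 g.py 568.7 131.2 43.5 1.857
```

```text
now 25.68 [565.1 138.2 149. ] [-3.142e+00 -1.000e-03  1.855e+00] w 55.2 F [ 0.9 -0.   0.7]
[568.7, 131.2, 43.5] offset [-0.065  0.012  0.879] rot [-0.     -0.0001 -0.0003]
```

Call:
{"op": "send_rows", "data": {
  "offset": [
    [-0.06,0.012,0.1],
    [-0.06,0.012,0.4],
    [-0.06,0.012,0.6],
    [-0.06,0.012,0.6],
    [-0.06,0.012,0.6]
  ],
  "delta_rot": [
    [0,0,0],
    [0,0,0],
    [0,0,0],
    [0,0,0],
    [0,0,0]
  ]
}}

```text
time: 26.3
tool_pos: [569.5, 130.2, 77.7]
tcp_rot: [3.141, 0.0, 1.854]
contact_force: [0.5, 0.8, -0.2]
grip_width: 55.1
finger_force: 0.0
```

```bash
python3 g.py 568.7 131.2 43.3 1.857
```

```text
now 26.3 [569.5 130.2  77.7] [3.141 0.    1.854] w 55.1 F [ 0.5  0.8 -0.2]
[568.7, 131.2, 43.3] offset [ 0.01  -0.004  0.286] rot [ 0.0002  0.     -0.0005]
```

Call:
{"op": "send_rows", "data": {
  "offset": [
    [0.01,0,0.15],
    [0.01,0,0.28],
    [0.01,0,0.28],
    [0.01,0,0.28]
  ],
  "delta_rot": [
    [0,0,0],
    [0,0,0],
    [0,0,0],
    [0,0,0]
  ]
}}

```text
time: 26.8
tool_pos: [569.1, 131.0, 44.1]
tcp_rot: [3.141, 0.0, 1.853]
contact_force: [0.2, -0.3, 0.4]
grip_width: 54.4
finger_force: 0.0
```

Call:
{"op": "send_rows", "data": {
  "offset": [
    [0,0,0],
    [0,0,0],
    [0,0,0],
    [0,0,0]
  ],
  "delta_rot": [
    [0,0,0],
    [0,0,0],
    [0,0,0],
    [0,0,0]
  ],
  "grip": 0
}}

```text
time: 27.3
tool_pos: [568.9, 131.0, 43.9]
tcp_rot: [3.141, 0.0, 1.853]
contact_force: [-0.4, 0.2, 1.9]
grip_width: 35.4
finger_force: 30.0
```

Call:
{"op": "send_rows", "data": {
  "offset": [
    [0,0,-0.2],
    [0,0,-0.5],
    [0,0,-0.6],
    [0,0,-0.6],
    [0,0,-0.6]
  ],
  "delta_rot": [
    [0,0,0],
    [0,0,0],
    [0,0,0],
    [0,0,0],
    [0,0,0]
  ]
}}

```text
time: 27.92
tool_pos: [567.8, 130.9, 114.1]
tcp_rot: [-3.139, -0.001, 1.853]
contact_force: [0.3, 0.3, -0.4]
grip_width: 35.3
finger_force: 30.0
```

```bash
python3 v.py; python3 g.py 540 40 115 2.3 504.7 -52.4 75 2.875
```

```text
[567.8 130.9 114.1] 1.853 35.31748632079153
top [312.5 223.6] [([366.9, 255.3], 0.4), ([370.0, 256.1], 0.28)]
side [304.3 186. ] [([293.7, 192.5], 0.61), ([302.0, 186.9], 0.6), ([295.7, 191.0], 0.57)]
side 33.0 (array([544.959, 114.668,  -0.887]), np.float64(0.804))
now 28.23 [568.4 131.  114.9] [-3.141 -0.     1.854] w 35.5 F [ 0.6 -0.2  0.3]
[540.0, 40.0, 115.0] offset [-0.662 -0.439 -0.001] rot [-0.0001 -0.0001 -0.0711]
[504.7, -52.4, 75.0] offset [-0.378 -0.732  0.333] rot [ 0.      0.     -0.0915]
```

Call:
{"op": "send_rows", "data": {
  "offset": [
    [-0.33,-0.22,0],
    [-0.66,-0.44,0],
    [-0.66,-0.44,0],
    [-0.66,-0.44,0]
  ],
  "delta_rot": [
    [0,0,-0.0237],
    [0,0,-0.0474],
    [0,0,-0.0711],
    [0,0,-0.0711]
  ]
}}

```text
time: 28.72
tool_pos: [540.0, 39.8, 115.5]
tcp_rot: [3.141, -0.0, 2.298]
contact_force: [-0.5, -0.1, -0.0]
grip_width: 35.1
finger_force: 30.0
```

Call:
{"op": "send_rows", "data": {
  "offset": [
    [-0.1,-0.2,0],
    [-0.2,-0.5,0.1],
    [-0.378,-0.73,0.2],
    [-0.378,-0.73,0.3],
    [-0.378,-0.73,0.33],
    [-0.378,-0.73,0.33]
  ],
  "delta_rot": [
    [0,0,-0.0237],
    [0,0,-0.0474],
    [0,0,-0.0712],
    [0,0,-0.0915],
    [0,0,-0.0915],
    [0,0,-0.0915]
  ]
}}

```text
time: 29.48
tool_pos: [505.1, -51.4, 75.8]
tcp_rot: [3.141, -0.0, 2.872]
contact_force: [0.7, -0.8, -0.9]
grip_width: 35.5
finger_force: 30.0
```

```bash
python3 v.py; python3 g.py 504.7 -52.4 19 2.875
```

```text
[505.1 -51.4  75.8] 2.872 35.488204366732326
top [373.5 244.8] [([376.7, 234.5], 0.63)]
side [285.5 242.4] [([270.4, 263.1], 0.7), ([287.0, 243.0], 0.35)]
now 29.77 [505.2 -51.8  76.2] [3.141e+00 1.000e-03 2.875e+00] w 35.6 F [ 0.2  0.5 -0.4]
[504.7, -52.4, 19.0] offset [ 0.003 -0.006  0.477] rot [ 0.      0.0001 -0.    ]
```

Call:
{"op": "send_rows", "data": {
  "offset": [
    [0.003,-0.006,0.2],
    [0.003,-0.006,0.35],
    [0.003,-0.006,0.42],
    [0.003,-0.006,0.47],
    [0.003,-0.006,0.49],
    [0.003,-0.006,0.49]
  ],
  "delta_rot": [
    [0,0,0],
    [0,0,0],
    [0,0,0],
    [0,0,0],
    [0,0,0],
    [0,0,0]
  ]
}}

```text
time: 30.52
tool_pos: [504.7, -52.6, 17.3]
tcp_rot: [3.142, 0.001, 2.875]
contact_force: [-0.6, -0.2, -0.3]
grip_width: 35.4
finger_force: 30.0
```

Call:
{"op": "send_rows", "data": {
  "offset": [
    [0,0,0.008],
    [0,0,0.012],
    [0,0,0.012]
  ],
  "delta_rot": [
    [0,0,0],
    [0,0,0],
    [0,0,0]
  ]
}}

```text
time: 30.9
tool_pos: [504.6, -52.6, 15.8]
tcp_rot: [3.142, 0.0, 2.875]
contact_force: [0.2, 0.3, 1.9]
grip_width: 35.4
finger_force: 30.0
```

Small floor contact at the expected height. Releasing and heading to the knob.

Call:
{"op": "send_rows", "data": {
  "offset": [
    [0,0,0],
    [0,0,0],
    [0,0,0],
    [0,0,-0.3],
    [0,0,-0.8],
    [0,0,-1],
    [0,0,-1]
  ],
  "delta_rot": [
    [0,0,0],
    [0,0,0],
    [0,0,0],
    [0,0,0],
    [0,0,0],
    [0,0,0],
    [0,0,0]
  ],
  "grip": 0.6
}}

```text
time: 31.78
tool_pos: [505.5, -52.9, 137.5]
tcp_rot: [3.141, 0.005, 2.875]
contact_force: [0.3, -0.4, -1.7]
grip_width: 55.0
finger_force: 0.0
```

```bash
python3 g.py 490 80 150 2.2 521 230 150 1.857 521 289 150 1.857
```

```text
now 31.77 [505.5 -52.9 137.5] [3.141 0.005 2.875] w 55.0 F [ 0.3 -0.4 -1.7]
[490.0, 80.0, 150.0] offset [ 0.416  1.034 -0.106] rot [0.0003 0.0007 0.1075]
[521.0, 230.0, 150.0] offset [0.859 0.944 0.   ] rot [-0.     -0.      0.0546]
[521.0, 289.0, 150.0] offset [0.472 0.139 0.   ] rot [0. 0. 0.]
```

Call:
{"op": "send_rows", "data": {
  "offset": [
    [0.15,0.4,-0.1],
    [0.3,0.8,-0.1],
    [0.416,1,-0.1],
    [0.416,1,-0.1]
  ],
  "delta_rot": [
    [0,0,0.027],
    [0,0,0.054],
    [0,0,0.081],
    [0,0,0.1075]
  ]
}}

```text
time: 32.28
tool_pos: [486.3, 78.3, 146.0]
tcp_rot: [-3.139, -0.002, 2.197]
contact_force: [-0.3, -0.1, 0.5]
grip_width: 55.0
finger_force: 0.0
```

Call:
{"op": "send_rows", "data": {
  "offset": [
    [0.3,0.32,0],
    [0.6,0.65,0],
    [0.86,0.94,0],
    [0.86,0.94,0],
    [0.86,0.94,0]
  ],
  "delta_rot": [
    [0,0,0.027],
    [0,0,0.0546],
    [0,0,0.0546],
    [0,0,0.0546],
    [0,0,0.0546]
  ]
}}

```text
time: 32.9
tool_pos: [517.5, 225.5, 146.1]
tcp_rot: [-3.139, 0.0, 1.857]
contact_force: [-0.2, -0.1, -0.2]
grip_width: 55.1
finger_force: 0.0
```

```bash
python3 g.py 521 289.5 145 1.857 521 289.5 26 1.857; cat > b.py <<'E'
from h import *
import sys
n=int(sys.argv[1]); C=np.array([543.3,-63]); u=np.array([.9646,-.2638])
for c in K:
    im=optics.capture(c)
    R_=finder.silhouettes("tablet1",c)
    for i in range(1,n+1):
        t=C+(i-3)*40*u; b=proj([*t,14.5],c)[0]
        for d in R_:
            x=d["box"]; ctr=np.array([(x[0]+x[2])/2,(x[1]+x[3])/2])
            if np.linalg.norm(ctr-b)<9: f=fit(up(TAB,14.5),{c:d["region"].astype(np.float32)},[*t,-.267]); print(c,i,(f[0][:2]-t).round(1),f); break
        else: print(c,i,"none")
E
python3 b.py 2
```

```text
now 32.9 [517.5 225.5 146.1] [-3.139  0.     1.857] w 55.1 F [-0.2 -0.1 -0.2]
[521.0, 289.5, 145.0] offset [0.503 0.179 0.009] rot [-0.0005  0.      0.    ]
[521.0, 289.5, 26.0] offset [ 0.    -0.     0.992] rot [0. 0. 0.]
top 1 [ 1.4 -0.3] (array([ 4.67483e+02, -4.22080e+01, -2.05000e-01]), np.float64(0.126))
top 2 none
side 1 [-0.1  1.3] (array([ 4.66072e+02, -4.05480e+01, -1.60000e-01]), np.float64(0.174))
side 2 [0.6 2.5] (array([ 5.05359e+02, -4.99340e+01, -1.98000e-01]), np.float64(0.104))
```

Both tablets sit within about 3 mm of their pocket points. Second pull next.

Call:
{"op": "send_rows", "data": {
  "offset": [
    [0.45,0.16,0],
    [0.51,0.179,0.1],
    [0.51,0.179,0.5],
    [0.51,0.179,0.8],
    [0.51,0.179,0.98],
    [0.51,0.179,0.98],
    [0.51,0.179,0.98]
  ],
  "delta_rot": [
    [0,0,0],
    [0,0,0],
    [0,0,0],
    [0,0,0],
    [0,0,0],
    [0,0,0],
    [0,0,0]
  ]
}}

```text
time: 33.98
tool_pos: [522.4, 290.5, 31.0]
tcp_rot: [3.14, -0.0, 1.856]
contact_force: [0.4, 0.1, 0.7]
grip_width: 55.1
finger_force: 0.0
```

Call:
{"op": "send_rows", "data": {
  "offset": [
    [0,0,0.02],
    [0,0,0.02],
    [0,0,0.02],
    [0,0,0.02],
    [0,0,0.02]
  ],
  "delta_rot": [
    [0,0,0],
    [0,0,0],
    [0,0,0],
    [0,0,0],
    [0,0,0]
  ],
  "grip": 0
}}

```text
time: 34.6
tool_pos: [520.2, 290.5, 27.9]
tcp_rot: [-3.138, 0.0, 1.857]
contact_force: [-4.5, -2.3, 4.8]
grip_width: 25.3
finger_force: 30.0
```

Call:
{"op": "send_rows", "data": {
  "offset": [
    [0.1,0,0],
    [0.2,0,0],
    [0.3,0,0],
    [0.4,0,0],
    [0.5,0,0],
    [0.6,0,0],
    [0.67,0,0],
    [0.69,0,0]
  ],
  "delta_rot": [
    [0,0,0],
    [0,0,0],
    [0,0,0],
    [0,0,0],
    [0,0,0],
    [0,0,0],
    [0,0,0],
    [0,0,0]
  ]
}}

```text
time: 35.6
tool_pos: [497.0, 367.3, 27.7]
tcp_rot: [-3.136, 0.005, 1.858]
contact_force: [-2.4, -19.1, 9.4]
grip_width: 25.3
finger_force: 30.0
```

Call:
{"op": "send_rows", "data": {
  "offset": [
    [0.01,0,0],
    [0.01,0,0],
    [0.01,0,0],
    [0.01,0,0]
  ],
  "delta_rot": [
    [0,0,0],
    [0,0,0],
    [0,0,0],
    [0,0,0]
  ]
}}

```text
time: 36.1
tool_pos: [497.0, 367.3, 27.7]
tcp_rot: [-3.136, 0.006, 1.857]
contact_force: [-3.1, -16.8, 9.1]
grip_width: 24.9
finger_force: 30.0
```

Call:
{"op": "send_rows", "data": {
  "offset": [
    [0,0,0],
    [0,0,0],
    [0,0,0],
    [0,0,0],
    [0,0,0],
    [0,0,0],
    [0,0,0],
    [0,0,0]
  ],
  "delta_rot": [
    [0,0,0],
    [0,0,0],
    [0,0,0],
    [0,0,0],
    [0,0,0],
    [0,0,0],
    [0,0,0],
    [0,0,0]
  ],
  "grip": 0.6
}}

```text
time: 37.1
tool_pos: [498.1, 371.5, 27.7]
tcp_rot: [3.142, -0.0, 1.857]
contact_force: [-0.5, 0.4, 0.0]
grip_width: 55.0
finger_force: 0.0
```

Call:
{"op": "send_rows", "data": {
  "offset": [
    [0,0,-0.3],
    [0,0,-0.7],
    [0,0,-1],
    [0,0,-1]
  ],
  "delta_rot": [
    [0,0,0],
    [0,0,0],
    [0,0,0],
    [0,0,0]
  ]
}}

```text
time: 37.6
tool_pos: [499.6, 372.4, 151.3]
tcp_rot: [3.135, -0.002, 1.857]
contact_force: [0.6, -0.4, -0.7]
grip_width: 54.8
finger_force: 0.0
```

```bash
python3 t2.py; python3 g.py 568.7 131.2 150 1.857
```

```text
top [314.  223.9] [([366.6, 255.1], 0.48), ([366.9, 242.8], 0.47), ([263.3, 244.3], 0.44), ([311.9, 222.3], 0.42)] knob [[263.4, 240.9]]
  white [308 216  11  15 106] [313.4 223.2] top-face at z50: [570.3 130.6  50. ] along 74.2
side [304.5 209.8] [([283.8, 266.2], 0.73), ([295.8, 194.6], 0.63), ([303.3, 209.0], 0.52), ([272.2, 265.7], 0.51)] knob [[283.4, 180.1]]
  white [297 204  16   7  73] [304.6 207.2] top-face at z50: [568.9 130.2  50. ] along 74.2
now 38.0 [497.7 371.3 146.6] [-3.14   0.     1.857] w 54.9 F [ 0.4 -0.7 -0.9]
[568.7, 131.2, 150.0] offset [-2.086  0.004 -0.027] rot [-0.0003  0.0001 -0.0001]
```

View pics/tt.png

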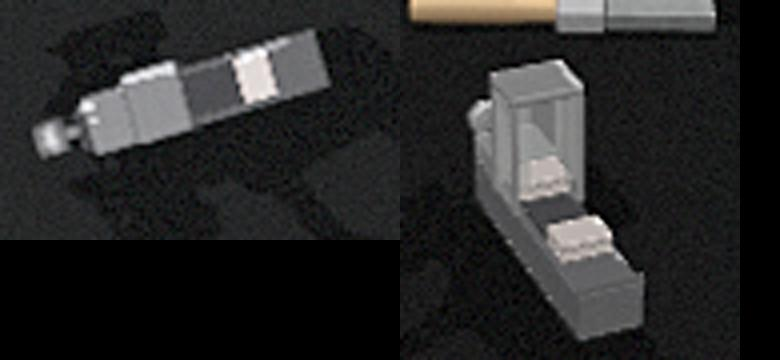

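The third tablet is on the ledge in the same place (crop 578,238), and one is left in the magazine. Repeating the pickup.

Call:
{"op": "send_rows", "data": {
  "offset": [
    [-0.45,0,0],
    [-0.9,0,0],
    [-1,0,0],
    [-1,0,0]
  ],
  "delta_rot": [
    [0,0,0],
    [0,0,0],
    [0,0,0],
    [0,0,0]
  ]
}}

```text
time: 38.5
tool_pos: [532.1, 256.0, 147.4]
tcp_rot: [-3.141, -0.0, 1.855]
contact_force: [-0.2, 0.7, -0.0]
grip_width: 54.9
finger_force: 0.0
```

Call:
{"op": "send_rows", "data": {
  "offset": [
    [-0.45,0,0],
    [-0.9,0,0],
    [-1,0,0],
    [-1,0,0],
    [-1,0,0]
  ],
  "delta_rot": [
    [0,0,0],
    [0,0,0],
    [0,0,0],
    [0,0,0],
    [0,0,0]
  ]
}}

```text
time: 39.12
tool_pos: [565.2, 143.1, 147.5]
tcp_rot: [-3.141, -0.001, 1.858]
contact_force: [-0.3, -0.1, 0.5]
grip_width: 54.8
finger_force: 0.0
```

Call:
{"op": "send_rows", "data": {
  "offset": [
    [-0.08,0,0.1],
    [-0.08,0,0.4],
    [-0.08,0,0.57],
    [-0.08,0,0.57],
    [-0.08,0,0.57],
    [-0.08,0,0.57]
  ],
  "delta_rot": [
    [0,0,0],
    [0,0,0],
    [0,0,0],
    [0,0,0],
    [0,0,0],
    [0,0,0]
  ]
}}

```text
time: 39.88
tool_pos: [569.1, 132.2, 80.3]
tcp_rot: [3.14, 0.0, 1.857]
contact_force: [-0.2, -0.1, -0.6]
grip_width: 55.2
finger_force: 0.0
```

```bash
python3 g.py 568.7 131.2 43.3 1.857
```

```text
now 39.88 [569.1 132.2  80.3] [3.14  0.    1.857] w 55.2 F [-0.2 -0.1 -0.6]
[568.7, 131.2, 43.3] offset [-0.007 -0.006  0.308] rot [ 0.0003  0.     -0.    ]
```

Call:
{"op": "send_rows", "data": {
  "offset": [
    [-0.005,-0.005,0.15],
    [-0.005,-0.005,0.3],
    [-0.005,-0.005,0.3],
    [-0.005,-0.005,0.3]
  ],
  "delta_rot": [
    [0,0,0],
    [0,0,0],
    [0,0,0],
    [0,0,0]
  ]
}}

```text
time: 40.38
tool_pos: [568.7, 131.4, 44.3]
tcp_rot: [3.14, 0.0, 1.857]
contact_force: [0.0, -0.2, -0.1]
grip_width: 55.1
finger_force: 0.0
```

Call:
{"op": "send_rows", "data": {
  "offset": [
    [0,0,0],
    [0,0,0],
    [0,0,0],
    [0,0,0]
  ],
  "delta_rot": [
    [0,0,0],
    [0,0,0],
    [0,0,0],
    [0,0,0]
  ],
  "grip": 0
}}

```text
time: 40.88
tool_pos: [568.3, 131.3, 43.7]
tcp_rot: [3.141, 0.0, 1.857]
contact_force: [-0.3, -1.0, 4.5]
grip_width: 35.0
finger_force: 30.0
```

Call:
{"op": "send_rows", "data": {
  "offset": [
    [0,0,-0.2],
    [0,0,-0.5],
    [0,0,-0.6],
    [0,0,-0.6],
    [0,0,-0.6]
  ],
  "delta_rot": [
    [0,0,0],
    [0,0,0],
    [0,0,0],
    [0,0,0],
    [0,0,0]
  ]
}}

```text
time: 41.5
tool_pos: [567.2, 131.2, 113.8]
tcp_rot: [-3.139, -0.001, 1.857]
contact_force: [-0.5, 0.7, -0.3]
grip_width: 35.3
finger_force: 30.0
```

```bash
python3 g.py 555 40 115 2.3 543.3 -63 75 2.875
```

```text
now 41.5 [567.2 131.2 113.8] [-3.139e+00 -1.000e-03  1.857e+00] w 35.3 F [-0.5  0.7 -0.3]
[555.0, 40.0, 115.0] offset [-0.701 -0.312 -0.009] rot [-0.0003 -0.0002 -0.0706]
[543.3, -63.0, 75.0] offset [-0.575 -0.645  0.333] rot [ 0.      0.     -0.0915]
```

Call:
{"op": "send_rows", "data": {
  "offset": [
    [-0.35,-0.15,0],
    [-0.7,-0.31,0],
    [-0.7,-0.31,0],
    [-0.7,-0.31,0]
  ],
  "delta_rot": [
    [0,0,-0.0237],
    [0,0,-0.0474],
    [0,0,-0.0706],
    [0,0,-0.0706]
  ]
}}

```text
time: 42.0
tool_pos: [555.4, 39.8, 114.0]
tcp_rot: [-3.14, -0.002, 2.298]
contact_force: [0.4, 0.5, -0.9]
grip_width: 35.2
finger_force: 30.0
```

Call:
{"op": "send_rows", "data": {
  "offset": [
    [-0.2,-0.2,0],
    [-0.4,-0.45,0.1],
    [-0.575,-0.645,0.2],
    [-0.575,-0.645,0.3],
    [-0.575,-0.645,0.33],
    [-0.575,-0.645,0.33],
    [-0.575,-0.645,0.33]
  ],
  "delta_rot": [
    [0,0,-0.0237],
    [0,0,-0.0474],
    [0,0,-0.0712],
    [0,0,-0.0915],
    [0,0,-0.0915],
    [0,0,-0.0915],
    [0,0,-0.0915]
  ]
}}

```text
time: 42.88
tool_pos: [544.6, -62.3, 76.0]
tcp_rot: [3.141, 0.001, 2.874]
contact_force: [0.5, 0.4, 0.7]
grip_width: 35.2
finger_force: 30.0
```

```bash
python3 v.py; python3 g.py 543.3 -63 17.5 2.875
```

```text
[544.6 -62.3  76. ] 2.874 35.16294956445599
top [377.  231.6] [([367.8, 255.0], 0.4)]
top 817.0 (array([ 5.44612e+02, -6.22920e+01, -2.68000e-01]), np.float64(1.0))
side [303.2 244.1] [([271.8, 264.7], 0.73), ([285.2, 267.3], 0.64), ([298.8, 241.7], 0.36)]
now 43.17 [544.4 -62.8  75.9] [3.142 0.    2.875] w 35.3 F [-0.   0.4  0.1]
[543.3, -63.0, 17.5] offset [ 0.009 -0.004  0.486] rot [ 0.      0.0001 -0.    ]
```

Call:
{"op": "send_rows", "data": {
  "offset": [
    [0.008,-0.004,0.2],
    [0.008,-0.004,0.35],
    [0.008,-0.004,0.42],
    [0.008,-0.004,0.47],
    [0.008,-0.004,0.49],
    [0.008,-0.004,0.49]
  ],
  "delta_rot": [
    [0,0,0],
    [0,0,0],
    [0,0,0],
    [0,0,0],
    [0,0,0],
    [0,0,0]
  ]
}}

```text
time: 43.92
tool_pos: [543.4, -63.1, 17.1]
tcp_rot: [3.142, 0.0, 2.875]
contact_force: [0.0, 0.3, 1.0]
grip_width: 35.6
finger_force: 30.0
```

Call:
{"op": "send_rows", "data": {
  "offset": [
    [0,0,0.008],
    [0,0,0.012],
    [0,0,0.012]
  ],
  "delta_rot": [
    [0,0,0],
    [0,0,0],
    [0,0,0]
  ]
}}

```text
time: 44.3
tool_pos: [543.4, -63.1, 15.7]
tcp_rot: [3.141, 0.001, 2.875]
contact_force: [-1.1, -0.5, 3.8]
grip_width: 35.3
finger_force: 30.0
```

Call:
{"op": "send_rows", "data": {
  "offset": [
    [0,0,0],
    [0,0,0],
    [0,0,0],
    [0,0,-0.3],
    [0,0,-0.8],
    [0,0,-1],
    [0,0,-1]
  ],
  "delta_rot": [
    [0,0,0],
    [0,0,0],
    [0,0,0],
    [0,0,0],
    [0,0,0],
    [0,0,0],
    [0,0,0]
  ],
  "grip": 0.6
}}

```text
time: 45.18
tool_pos: [544.3, -63.3, 137.3]
tcp_rot: [3.141, 0.004, 2.875]
contact_force: [-0.3, -0.1, -0.7]
grip_width: 54.8
finger_force: 0.0
```

```bash
python3 g.py 500 55 150 2.3 510 180 150 1.857 521 289 150 1.857
```

```text
now 45.17 [544.3 -63.3 137.3] [3.141 0.004 2.875] w 54.8 F [-0.3 -0.1 -0.7]
[500.0, 55.0, 150.0] offset [ 0.615  0.854 -0.109] rot [0.0002 0.0007 0.0915]
[510.0, 180.0, 150.0] offset [0.721 0.756 0.   ] rot [ 0.     -0.      0.0705]
[521.0, 289.0, 150.0] offset [0.846 0.344 0.   ] rot [0. 0. 0.]
```

Call:
{"op": "send_rows", "data": {
  "offset": [
    [0.2,0.28,-0.1],
    [0.4,0.57,-0.1],
    [0.615,0.854,-0.1],
    [0.615,0.854,-0.1]
  ],
  "delta_rot": [
    [0,0,0.025],
    [0,0,0.05],
    [0,0,0.075],
    [0,0,0.0915]
  ]
}}

```text
time: 45.68
tool_pos: [496.8, 57.7, 145.6]
tcp_rot: [-3.139, -0.003, 2.299]
contact_force: [0.4, -1.0, 0.1]
grip_width: 55.0
finger_force: 0.0
```

Call:
{"op": "send_rows", "data": {
  "offset": [
    [0.25,0.25,0],
    [0.5,0.5,0],
    [0.72,0.756,0],
    [0.72,0.756,0]
  ],
  "delta_rot": [
    [0,0,0.025],
    [0,0,0.05],
    [0,0,0.0705],
    [0,0,0.0705]
  ]
}}

```text
time: 46.18
tool_pos: [508.2, 182.2, 145.4]
tcp_rot: [-3.139, -0.001, 1.86]
contact_force: [-1.3, -0.1, 0.2]
grip_width: 54.8
finger_force: 0.0
```

Call:
{"op": "send_rows", "data": {
  "offset": [
    [0.3,0.12,0],
    [0.6,0.24,0],
    [0.84,0.344,0],
    [0.84,0.344,0],
    [0.84,0.344,0]
  ],
  "delta_rot": [
    [0,0,0],
    [0,0,0],
    [0,0,0],
    [0,0,0],
    [0,0,0]
  ]
}}

```text
time: 46.8
tool_pos: [519.8, 287.0, 146.3]
tcp_rot: [-3.139, 0.001, 1.858]
contact_force: [-0.4, -0.1, 0.0]
grip_width: 55.5
finger_force: 0.0
```

```bash
python3 b.py 3; python3 g.py 521 289.5 145 1.857 521 289.5 26 1.857
```

```text
top 1 [0.2 0.9] (array([ 4.66308e+02, -4.09600e+01, -1.70000e-02]), np.float64(0.101))
top 2 [ 0.1 -1. ] (array([ 5.04834e+02, -5.34370e+01, -2.42000e-01]), np.float64(0.215))
top 3 none
side 1 [0.8 2.5] (array([ 4.66899e+02, -3.93870e+01, -2.11000e-01]), np.float64(0.105))
side 2 [0.6 2.4] (array([ 5.05365e+02, -5.00580e+01, -1.98000e-01]), np.float64(0.117))
side 3 [2.  4.5] (array([ 5.45315e+02, -5.85040e+01, -1.39000e-01]), np.float64(0.211))
now 47.0 [520.3 287.4 147.3] [-3.141  0.     1.856] w 55.1 F [-0.3  0.9  0.4]
[521.0, 289.5, 145.0] offset [0.016 0.011 0.02 ] rot [-0.0001  0.     -0.0001]
[521.0, 289.5, 26.0] offset [ 0.    -0.     0.992] rot [0. 0. 0.]
```

Call:
{"op": "send_rows", "data": {
  "offset": [
    [0.016,0.011,0.2],
    [0.016,0.011,0.5],
    [0.016,0.011,0.8],
    [0.016,0.011,1.0],
    [0.016,0.011,1.0],
    [0.016,0.011,1.0]
  ],
  "delta_rot": [
    [0,0,0],
    [0,0,0],
    [0,0,0],
    [0,0,0],
    [0,0,0],
    [0,0,0]
  ]
}}

```text
time: 47.75
tool_pos: [521.7, 290.7, 28.5]
tcp_rot: [3.14, -0.0, 1.857]
contact_force: [-0.0, -0.5, 0.6]
grip_width: 55.4
finger_force: 0.0
```

Call:
{"op": "send_rows", "data": {
  "offset": [
    [0,0,0],
    [0,0,0],
    [0,0,0],
    [0,0,0],
    [0,0,0]
  ],
  "delta_rot": [
    [0,0,0],
    [0,0,0],
    [0,0,0],
    [0,0,0],
    [0,0,0]
  ],
  "grip": 0
}}

```text
time: 48.38
tool_pos: [520.2, 290.6, 27.7]
tcp_rot: [-3.14, -0.0, 1.857]
contact_force: [-3.6, -2.1, 4.8]
grip_width: 25.4
finger_force: 30.0
```

Call:
{"op": "send_rows", "data": {
  "offset": [
    [0.1,0,0],
    [0.2,0,0],
    [0.3,0,0],
    [0.4,0,0],
    [0.5,0,0],
    [0.6,0,0],
    [0.67,0,0],
    [0.69,0,0]
  ],
  "delta_rot": [
    [0,0,0],
    [0,0,0],
    [0,0,0],
    [0,0,0],
    [0,0,0],
    [0,0,0],
    [0,0,0],
    [0,0,0]
  ]
}}

```text
time: 49.38
tool_pos: [496.9, 367.4, 27.5]
tcp_rot: [-3.138, 0.005, 1.858]
contact_force: [-0.8, -18.1, 8.9]
grip_width: 25.5
finger_force: 30.0
```

Call:
{"op": "send_rows", "data": {
  "offset": [
    [0.01,0,0],
    [0.01,0,0],
    [0.01,0,0],
    [0.01,0,0]
  ],
  "delta_rot": [
    [0,0,0],
    [0,0,0],
    [0,0,0],
    [0,0,0]
  ]
}}

```text
time: 49.88
tool_pos: [497.0, 367.3, 27.6]
tcp_rot: [-3.138, 0.006, 1.857]
contact_force: [-2.0, -17.2, 8.4]
grip_width: 25.0
finger_force: 30.0
```

Call:
{"op": "send_rows", "data": {
  "offset": [
    [0,0,0],
    [0,0,0],
    [0,0,0],
    [0,0,0],
    [0,0,0],
    [0,0,0],
    [0,0,0],
    [0,0,0]
  ],
  "delta_rot": [
    [0,0,0],
    [0,0,0],
    [0,0,0],
    [0,0,0],
    [0,0,0],
    [0,0,0],
    [0,0,0],
    [0,0,0]
  ],
  "grip": 0.6
}}

```text
time: 50.88
tool_pos: [497.2, 371.3, 27.5]
tcp_rot: [3.141, -0.0, 1.857]
contact_force: [-0.1, 0.0, -0.0]
grip_width: 55.1
finger_force: 0.0
```

Call:
{"op": "send_rows", "data": {
  "offset": [
    [0,0,-0.3],
    [0,0,-0.7],
    [0,0,-1],
    [0,0,-1]
  ],
  "delta_rot": [
    [0,0,0],
    [0,0,0],
    [0,0,0],
    [0,0,0]
  ]
}}

```text
time: 51.38
tool_pos: [498.8, 372.3, 151.0]
tcp_rot: [3.135, -0.002, 1.857]
contact_force: [-0.3, -0.0, 0.6]
grip_width: 55.5
finger_force: 0.0
```

```bash
python3 t2.py; python3 g.py 568.7 131.2 150 1.857; python3 - <<'E'
import cv2
b=cv2.imread("pics/sidet.png")[150:290,250:360]; cv2.imwrite("pics/w.png",cv2.resize(b,None,fx=4.2,fy=4.2,interpolation=2))
E
```

```text
top [314.  223.9] [([376.0, 231.1], 0.54), ([371.9, 243.0], 0.51), ([366.7, 253.7], 0.5), ([312.3, 224.2], 0.43)] knob [[260.6, 241.2]]
  white [308 215  13  16 107] [313.5 223. ] top-face at z50: [571.  130.4  50. ] along 74.6
   93.0 (array([569.109, 129.223,  -1.346]), np.float64(0.14))
side [304.5 209.8] [([307.1, 212.4], 0.73), ([304.7, 267.9], 0.72), ([303.1, 264.2], 0.57), ([293.8, 355.3], 0.57), ([269.6, 265.4], 0.47)] knob [[365.6, 194.9]]
  white [298 204  15   7  71] [304.7 207.1] top-face at z50: [569.  130.2  50. ] along 74.2
now 51.77 [496.8 371.1 146.3] [-3.14   0.     1.857] w 55.3 F [0.5 0.5 0.3]
[568.7, 131.2, 150.0] offset [-2.087  0.01  -0.03 ] rot [-0.0003  0.0001  0.    ]
```

View pics/w.png

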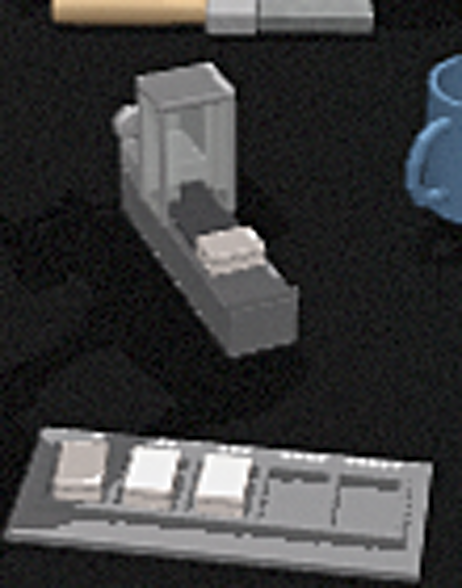

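The magazine is now empty. Three tablets lie flat in pockets 1–3 (crop 80,468; 153,472; 225,478), and the last one is on the ledge (230,248). Picking that one up for pocket 4.

Call:
{"op": "send_rows", "data": {
  "offset": [
    [-0.45,0,0],
    [-0.9,0,0],
    [-1,0.005,0],
    [-1,0.005,0]
  ],
  "delta_rot": [
    [0,0,0],
    [0,0,0],
    [0,0,0],
    [0,0,0]
  ]
}}

```text
time: 52.28
tool_pos: [531.9, 255.9, 147.2]
tcp_rot: [-3.141, -0.0, 1.855]
contact_force: [-0.0, 0.3, 0.8]
grip_width: 55.1
finger_force: 0.0
```

Call:
{"op": "send_rows", "data": {
  "offset": [
    [-0.45,0,0],
    [-0.9,0,0],
    [-1,0,0],
    [-1,0,0],
    [-1,0,0]
  ],
  "delta_rot": [
    [0,0,0],
    [0,0,0],
    [0,0,0],
    [0,0,0],
    [0,0,0]
  ]
}}

```text
time: 52.9
tool_pos: [565.1, 143.1, 147.3]
tcp_rot: [-3.141, -0.001, 1.859]
contact_force: [-0.7, 0.8, 0.3]
grip_width: 54.9
finger_force: 0.0
```

Call:
{"op": "send_rows", "data": {
  "offset": [
    [-0.087,0,0.1],
    [-0.087,0,0.4],
    [-0.087,0,0.57],
    [-0.087,0,0.57],
    [-0.087,0,0.57],
    [-0.087,0,0.57]
  ],
  "delta_rot": [
    [0,0,0],
    [0,0,0],
    [0,0,0],
    [0,0,0],
    [0,0,0],
    [0,0,0]
  ]
}}

```text
time: 53.65
tool_pos: [569.2, 131.4, 80.1]
tcp_rot: [3.14, 0.0, 1.857]
contact_force: [-0.1, -0.3, 0.2]
grip_width: 55.2
finger_force: 0.0
```

```bash
python3 g.py 568.7 131 43.3 1.857
```

```text
now 53.65 [569.2 131.4  80.1] [3.14  0.    1.857] w 55.2 F [-0.1 -0.3  0.2]
[568.7, 131.0, 43.3] offset [-0.002 -0.005  0.306] rot [0.0003 0.0001 0.0001]
```

Call:
{"op": "send_rows", "data": {
  "offset": [
    [0,-0.003,0.15],
    [0,-0.003,0.3],
    [0,-0.003,0.3],
    [0,-0.003,0.3]
  ],
  "delta_rot": [
    [0,0,0],
    [0,0,0],
    [0,0,0],
    [0,0,0]
  ]
}}

```text
time: 54.15
tool_pos: [568.9, 131.2, 44.1]
tcp_rot: [3.14, 0.0, 1.857]
contact_force: [-0.2, 0.6, 0.4]
grip_width: 55.2
finger_force: 0.0
```

Call:
{"op": "send_rows", "data": {
  "offset": [
    [0,0,0],
    [0,0,0],
    [0,0,0],
    [0,0,0]
  ],
  "delta_rot": [
    [0,0,0],
    [0,0,0],
    [0,0,0],
    [0,0,0]
  ],
  "grip": 0
}}

```text
time: 54.65
tool_pos: [568.5, 131.1, 43.5]
tcp_rot: [3.141, 0.0, 1.857]
contact_force: [-1.0, -0.3, 3.6]
grip_width: 35.5
finger_force: 30.0
```

Call:
{"op": "send_rows", "data": {
  "offset": [
    [0,0,-0.2],
    [0,0,-0.5],
    [0,0,-0.6],
    [0,0,-0.6],
    [0,0,-0.6]
  ],
  "delta_rot": [
    [0,0,0],
    [0,0,0],
    [0,0,0],
    [0,0,0],
    [0,0,0]
  ]
}}

```text
time: 55.28
tool_pos: [567.4, 131.0, 113.6]
tcp_rot: [-3.139, -0.001, 1.857]
contact_force: [-0.5, 0.1, -0.5]
grip_width: 35.7
finger_force: 30.0
```

```bash
python3 g.py 575 40 115 2.3 581.9 -73.6 75 2.875
```

```text
now 55.27 [567.4 131.  113.6] [-3.139e+00 -1.000e-03  1.857e+00] w 35.7 F [-0.5  0.1 -0.5]
[575.0, 40.0, 115.0] offset [-0.746 -0.153 -0.012] rot [-0.0003 -0.0002 -0.0705]
[581.9, -73.6, 75.0] offset [-0.744 -0.588  0.333] rot [ 0.      0.     -0.0915]
```

Call:
{"op": "send_rows", "data": {
  "offset": [
    [-0.35,-0.08,0],
    [-0.745,-0.15,0],
    [-0.745,-0.15,0],
    [-0.745,-0.15,0]
  ],
  "delta_rot": [
    [0,0,-0.0237],
    [0,0,-0.0474],
    [0,0,-0.0706],
    [0,0,-0.0706]
  ]
}}

```text
time: 55.78
tool_pos: [575.5, 39.8, 113.6]
tcp_rot: [-3.14, -0.002, 2.298]
contact_force: [0.4, -0.2, -1.2]
grip_width: 35.6
finger_force: 30.0
```

Call:
{"op": "send_rows", "data": {
  "offset": [
    [-0.25,-0.2,0],
    [-0.5,-0.4,0.1],
    [-0.744,-0.588,0.2],
    [-0.744,-0.588,0.3],
    [-0.744,-0.588,0.33],
    [-0.744,-0.588,0.33],
    [-0.744,-0.588,0.33]
  ],
  "delta_rot": [
    [0,0,-0.0237],
    [0,0,-0.0474],
    [0,0,-0.0712],
    [0,0,-0.0915],
    [0,0,-0.0915],
    [0,0,-0.0915],
    [0,0,-0.0915]
  ]
}}

```text
time: 56.65
tool_pos: [583.5, -72.6, 75.8]
tcp_rot: [3.141, 0.001, 2.875]
contact_force: [-0.6, 0.4, -0.4]
grip_width: 35.6
finger_force: 30.0
```

```bash
python3 v.py; python3 g.py 581.9 -73.6 17.5 2.875
```

```text
[583.5 -72.6  75.8] 2.875 35.55779578008312
top [380.3 218.7] [([372.4, 230.3], 0.62), ([370.7, 244.3], 0.52)]
side [320.7 245.8] [([288.3, 267.4], 0.72), ([269.2, 262.2], 0.51), ([300.5, 265.1], 0.48)]
now 56.95 [583.2 -73.2  75.6] [3.142 0.    2.876] w 35.6 F [-0.6  0.4 -0.7]
[581.9, -73.6, 17.5] offset [ 0.01  -0.006  0.484] rot [0.     0.0001 0.0001]
```

Call:
{"op": "send_rows", "data": {
  "offset": [
    [0.01,-0.005,0.2],
    [0.01,-0.005,0.35],
    [0.01,-0.005,0.42],
    [0.01,-0.005,0.47],
    [0.01,-0.005,0.485],
    [0.01,-0.005,0.485]
  ],
  "delta_rot": [
    [0,0,0],
    [0,0,0],
    [0,0,0],
    [0,0,0],
    [0,0,0],
    [0,0,0]
  ]
}}

```text
time: 57.7
tool_pos: [582.1, -73.6, 17.6]
tcp_rot: [3.141, 0.001, 2.876]
contact_force: [-0.9, -0.2, -0.4]
grip_width: 35.7
finger_force: 30.0
```

Call:
{"op": "send_rows", "data": {
  "offset": [
    [0,0,0.008],
    [0,0,0.012],
    [0,0,0.012]
  ],
  "delta_rot": [
    [0,0,0],
    [0,0,0],
    [0,0,0]
  ]
}}

```text
time: 58.08
tool_pos: [581.8, -73.6, 15.8]
tcp_rot: [3.142, 0.0, 2.876]
contact_force: [-0.4, 0.8, -0.5]
grip_width: 35.5
finger_force: 30.0
```

Call:
{"op": "send_rows", "data": {
  "offset": [
    [0,0,0],
    [0,0,0],
    [0,0,0],
    [0,0,-0.3],
    [0,0,-0.8],
    [0,0,-1],
    [0,0,-1]
  ],
  "delta_rot": [
    [0,0,0],
    [0,0,0],
    [0,0,0],
    [0,0,0],
    [0,0,0],
    [0,0,0],
    [0,0,0]
  ],
  "grip": 0.6
}}

```text
time: 58.95
tool_pos: [583.0, -73.9, 137.9]
tcp_rot: [3.141, 0.005, 2.876]
contact_force: [-0.1, 0.5, 0.0]
grip_width: 55.1
finger_force: 0.0
```

Call:
{"op": "send_rows", "data": {
  "offset": [
    [0.3,0.4,-0.2],
    [0.6,0.8,-0.4],
    [0.9,1,-0.4],
    [0.9,1,-0.4]
  ],
  "delta_rot": [
    [0,0,0],
    [0,0,0],
    [0,0,0],
    [0,0,0]
  ]
}}

```text
time: 59.45
tool_pos: [506.7, 72.8, 182.6]
tcp_rot: [-3.141, -0.003, 2.879]
contact_force: [0.5, -0.7, 0.1]
grip_width: 54.9
finger_force: 0.0
```

Call:
{"op": "send_rows", "data": {
  "offset": [
    [0,0.4,0],
    [0,0.8,0],
    [0,1,0],
    [0,1,0]
  ],
  "delta_rot": [
    [0,0,0],
    [0,0,0],
    [0,0,0],
    [0,0,0]
  ]
}}

```text
time: 59.95
tool_pos: [540.9, 186.8, 181.8]
tcp_rot: [-3.14, -0.002, 2.877]
contact_force: [0.2, -1.2, -0.7]
grip_width: 55.2
finger_force: 0.0
```

```bash
python3 b.py 4; cat > c.py <<'E'
from h import *
for c in K:
    im=optics.capture(c); cv2.imwrite(f"pics/{c}c.png",im[...,::-1])
    print(c,"knob",[(np.round(d["uv"],1).tolist(),round(d["confidence"],2)) for d in finder.pinpoint("cover_knob",c)[:2]], proj([500,-310,39],c)[0].round(1))
    for z,t,P,p0 in ((0,"box",BOX,[543.3,-63,-.267]),(3,"cover",up(COV+KN,3),[500,-310,-.19])):
        g=seg(t,c,proj([p0[0],p0[1],z+10],c)[0],30)
        if g is not None: print(c,t,g.sum(),fit(P,{c:g},p0))
a=cv2.imread("pics/sidec.png")[235:400,220:400]; cv2.imwrite("pics/cc.png",cv2.resize(a,None,fx=3.5,fy=3.5,interpolation=2))
E
python3 c.py
```

```text
top 1 none
top 2 [ 0.3 -0.4] (array([ 5.05033e+02, -5.28590e+01, -2.29000e-01]), np.float64(0.087))
top 3 none
top 4 [ 1.1 -1.1] (array([ 5.82957e+02, -7.46680e+01, -2.40000e-01]), np.float64(0.136))
side 1 [0.2 1.4] (array([ 4.66307e+02, -4.05020e+01, -1.54000e-01]), np.float64(0.105))
side 2 [0.3 2.9] (array([ 5.05056e+02, -4.95870e+01, -2.25000e-01]), np.float64(0.065))
side 3 [1.3 4.4] (array([ 5.44595e+02, -5.86260e+01, -2.31000e-01]), np.float64(0.082))
side 4 [0.2 2.5] (array([ 5.82036e+02, -7.10150e+01, -3.12000e-01]), np.float64(0.137))
top knob [([442.3, 250.9], 0.95)] [456.5 246.3]
top box 1839.0 (array([ 5.42995e+02, -6.41660e+01, -2.62000e-01]), np.float64(0.183))
top cover 1740.0 (array([ 4.86872e+02, -2.71720e+02, -1.52000e-01]), np.float64(0.038))
side knob [([282.7, 324.0], 0.61), ([305.3, 213.4], 0.37)] [293.5 339.7]
side box 2030.0 (array([ 5.44896e+02, -6.27360e+01, -2.65000e-01]), np.float64(0.276))
side cover 3870.0 (array([ 4.86371e+02, -2.70145e+02, -1.65000e-01]), np.float64(0.026))
```

View pics/cc.png

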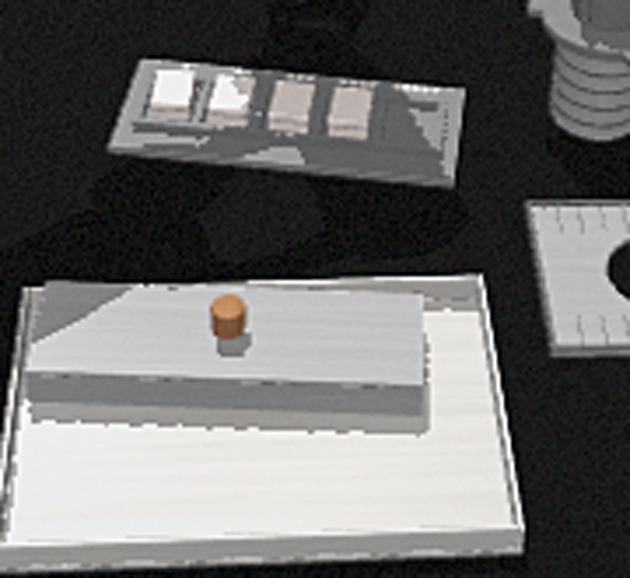

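All four tablets lie flat in pockets 1–4. The cover was knocked about 4 cm within the tray: it is now flat at about (486.7,-271), yaw -0.158, with its knob at crop (228,317). Going to fetch it.

```bash
python3 -c "
from h import *
print(two([442.3,250.9],[282.7,324.0]),ray([442.3,250.9],'top',39),ray([282.7,324.0],'side',39))"; python3 g.py 486.7 -271 100 2.98
```

```text
[ 484.1376095  -266.34835224   37.90113806] [ 485.80143531 -266.1809023    39.        ] [ 482.46510712 -267.26211901   39.        ]
now 60.55 [540.7 186.2 183.9] [3.141 0.    2.875] w 55.3 F [-0.2  0.8 -0.1]
[486.7, -271.0, 100.0] offset [-0.568 -3.794  0.699] rot [ 0.      0.     -0.0166]
```

Call:
{"op": "send_rows", "data": {
  "offset": [
    [-0.07,-0.45,0],
    [-0.14,-0.95,0],
    [-0.14,-0.95,0]
  ],
  "delta_rot": [
    [0,0,-0.0166],
    [0,0,-0.0166],
    [0,0,-0.0166]
  ]
}}

```text
time: 60.92
tool_pos: [526.6, 68.5, 184.0]
tcp_rot: [-3.141, 0.0, 2.975]
contact_force: [0.3, 0.8, -0.1]
grip_width: 55.1
finger_force: 0.0
```

Call:
{"op": "send_rows", "data": {
  "offset": [
    [-0.1,-0.45,0],
    [-0.2,-0.95,0],
    [-0.2,-0.95,0]
  ],
  "delta_rot": [
    [0,0,0],
    [0,0,0],
    [0,0,0]
  ]
}}

```text
time: 61.3
tool_pos: [532.7, -47.3, 183.8]
tcp_rot: [-3.141, 0.001, 2.975]
contact_force: [-0.4, 0.8, -0.2]
grip_width: 55.1
finger_force: 0.0
```

Call:
{"op": "send_rows", "data": {
  "offset": [
    [-0.1,-0.45,0],
    [-0.2,-0.95,0],
    [-0.2,-0.95,0]
  ],
  "delta_rot": [
    [0,0,0],
    [0,0,0],
    [0,0,0]
  ]
}}

```text
time: 61.68
tool_pos: [538.1, -162.9, 183.5]
tcp_rot: [-3.141, 0.001, 2.976]
contact_force: [-0.3, 1.1, 0.0]
grip_width: 54.8
finger_force: 0.0
```

Call:
{"op": "send_rows", "data": {
  "offset": [
    [-0.1,-0.45,0.2],
    [-0.15,-0.9,0.5],
    [-0.15,-0.9,0.65],
    [-0.15,-0.9,0.65],
    [-0.15,-0.9,0.65]
  ],
  "delta_rot": [
    [0,0,0],
    [0,0,0],
    [0,0,0],
    [0,0,0],
    [0,0,0]
  ]
}}

```text
time: 62.3
tool_pos: [539.1, -268.7, 106.7]
tcp_rot: [-3.142, 0.001, 2.982]
contact_force: [0.6, -0.1, 1.4]
grip_width: 55.1
finger_force: 0.0
```

```bash
python3 g.py 485.8 -269.5 70 2.98 485.8 -269.5 33 2.98
```

```text
now 62.3 [ 539.1 -268.7  106.7] [-3.142e+00  1.000e-03  2.982e+00] w 55.1 F [ 0.6 -0.1  1.4]
[485.8, -269.5, 70.0] offset [ 0.438 -0.077  0.306] rot [-0.      0.0002  0.0003]
[485.8, -269.5, 33.0] offset [ 0.    -0.     0.308] rot [0. 0. 0.]
```

Call:
{"op": "send_rows", "data": {
  "offset": [
    [0.2,-0.04,0.1],
    [0.438,-0.077,0.2],
    [0.438,-0.077,0.3],
    [0.438,-0.077,0.3],
    [0.438,-0.077,0.3]
  ],
  "delta_rot": [
    [0,0,0],
    [0,0,0],
    [0,0,0],
    [0,0,0],
    [0,0,0]
  ]
}}

```text
time: 62.92
tool_pos: [486.0, -271.0, 70.5]
tcp_rot: [-3.141, 0.002, 2.981]
contact_force: [0.4, 0.2, 0.7]
grip_width: 55.6
finger_force: 0.0
```

```bash
python3 g.py 485.6 -269.5 33 2.98; python3 c.py 2>&1 | grep -E "side (cover|knob)"
```

```text
now 62.92 [ 486.  -271.    70.5] [-3.141e+00  2.000e-03  2.981e+00] w 55.6 F [0.4 0.2 0.7]
[485.6, -269.5, 33.0] offset [0.006 0.012 0.313] rot [-0.0001  0.0003  0.0001]
side knob [([285.2, 326.5], 0.9), ([286.5, 337.4], 0.42)] [293.5 339.7]
side cover 3521.0 (array([ 4.86258e+02, -2.70705e+02, -1.60000e-01]), np.float64(0.108))
```

Call:
{"op": "send_rows", "data": {
  "offset": [
    [0,0.008,0.15],
    [0,0.008,0.25],
    [0,0.008,0.31],
    [0,0.008,0.31],
    [0,0.008,0.31]
  ],
  "delta_rot": [
    [0,0,0],
    [0,0,0],
    [0,0,0],
    [0,0,0],
    [0,0,0]
  ]
}}

```text
time: 63.95
tool_pos: [485.1, -270.2, 32.9]
tcp_rot: [-3.141, 0.001, 2.98]
contact_force: [-0.3, 0.1, 0.2]
grip_width: 55.1
finger_force: 0.0
```

Call:
{"op": "send_rows", "data": {
  "offset": [
    [0,0,0],
    [0,0,0],
    [0,0,0],
    [0,0,0],
    [0,0,0],
    [0,0,0]
  ],
  "delta_rot": [
    [0,0,0],
    [0,0,0],
    [0,0,0],
    [0,0,0],
    [0,0,0],
    [0,0,0]
  ],
  "grip": 0
}}

```text
time: 64.7
tool_pos: [484.9, -270.1, 32.6]
tcp_rot: [-3.141, 0.0, 2.98]
contact_force: [-0.7, -1.0, -0.2]
grip_width: 18.7
finger_force: 30.0
```

Call:
{"op": "send_rows", "data": {
  "offset": [
    [0,0,-0.1],
    [0,0,-0.3],
    [0,0,-0.5],
    [0,0,-0.55],
    [0,0,-0.55]
  ],
  "delta_rot": [
    [0,0,0],
    [0,0,0],
    [0,0,0],
    [0,0,0],
    [0,0,0]
  ]
}}

```text
time: 65.32
tool_pos: [484.7, -269.9, 98.6]
tcp_rot: [3.142, 0.0, 2.98]
contact_force: [-0.3, 0.6, -2.3]
grip_width: 19.0
finger_force: 30.0
```

```bash
python3 g.py 543.5 -63 98 2.875; python3 - <<'E'
from h import *
s=get_obs(); p=s["tool_pos"]; 
for c in K:
    im=optics.capture(c)
    for t in ["cover"]:
        z=p[2]-29; g=seg(t,c,proj([p[0],p[1],z+10],c)[0],30)
        if g is not None: print(c,g.sum(),fit(up(COV,z),{c:g},[p[0],p[1],-.16]))
E
```

```text
now 65.33 [ 484.7 -269.9   98.6] [3.142 0.    2.98 ] w 19.0 F [-0.3  0.6 -2.3]
[543.5, -63.0, 98.0] offset [-0.206  1.78   0.005] rot [0.     0.     0.0167]
top 1041.0 (array([ 4.86945e+02, -2.68788e+02, -1.68000e-01]), np.float64(0.462))
side 3210.0 (array([ 4.85625e+02, -2.70493e+02, -1.57000e-01]), np.float64(0.222))
```

Call:
{"op": "send_rows", "data": {
  "offset": [
    [-0.05,0.3,0],
    [-0.1,0.6,0],
    [-0.1,0.9,0],
    [-0.1,0.9,0]
  ],
  "delta_rot": [
    [0,0,0],
    [0,0,0.005],
    [0,0,0.01],
    [0,0,0.0167]
  ]
}}

```text
time: 66.03
tool_pos: [513.8, -162.7, 97.7]
tcp_rot: [3.141, -0.002, 2.877]
contact_force: [-0.5, 0.2, -1.5]
grip_width: 19.1
finger_force: 30.0
```

```bash
python3 g.py 542.3 -63.2 98 2.875 542.3 -63.2 62 2.875
```

```text
now 66.03 [ 513.8 -162.7   97.7] [ 3.141e+00 -2.000e-03  2.877e+00] w 19.1 F [-0.5  0.2 -1.5]
[542.3, -63.2, 98.0] offset [-0.012  0.862 -0.001] rot [ 0.0002 -0.0003  0.0003]
[542.3, -63.2, 62.0] offset [ 0.  -0.   0.3] rot [0. 0. 0.]
```

Call:
{"op": "send_rows", "data": {
  "offset": [
    [-0.012,0.3,0],
    [-0.012,0.6,0],
    [-0.012,0.855,0],
    [-0.012,0.855,0.1],
    [-0.012,0.855,0.25],
    [-0.012,0.855,0.28],
    [-0.012,0.855,0.28],
    [-0.012,0.855,0.28]
  ],
  "delta_rot": [
    [0,0,0],
    [0,0,0],
    [0,0,0],
    [0,0,0],
    [0,0,0],
    [0,0,0],
    [0,0,0],
    [0,0,0]
  ]
}}

```text
time: 67.03
tool_pos: [542.7, -67.2, 65.4]
tcp_rot: [3.142, 0.001, 2.875]
contact_force: [-0.0, 0.1, -1.5]
grip_width: 18.9
finger_force: 30.0
```

```bash
cat > d.py <<'E'
from h import *
s=get_obs(); p=s["tool_pos"]; z=p[2]-29.6; print(p.round(1),s["tcp_rot"].round(3),s["grip_width"],"z",z)
im=optics.capture("side"); cv2.imwrite("pics/d.png",cv2.resize(im[225:300,240:365,::-1],None,fx=5,fy=5,interpolation=2))
n=proj([p[0],p[1],z+12],"side")[0]
g=seg("cover","side",n,30); b=seg("box","side",proj([543,-63,6],"side")[0],30)
if b is not None: print("box",b.sum(),fit(BOX,{"side":np.maximum(b,g) if g is not None and z<9 else b},[543,-62,-.265]))
if g is not None:
    print("cover",g.sum(),fit(up(COV,z),{"side":g},[543,-62,-.265]))
    # fit only where the gripper does not hide it: fill by closing
    h=cv2.fillConvexPoly(np.zeros((400,640),np.uint8),cv2.convexHull(np.argwhere(g>0)[:,::-1].astype(np.int32)),1).astype(np.float32)
    print("hull",h.sum(),fit(up(COV,z),{"side":h},[543,-62,-.265]))
E
python3 d.py
```

```text
[542.7 -67.2  65.4] [3.142e+00 1.000e-03 2.875e+00] 18.944809966571455 z 35.78278094804836
box 1217.0 (array([ 5.44978e+02, -6.24840e+01, -2.75000e-01]), np.float64(0.564))
cover 2295.0 (array([ 5.44155e+02, -6.61840e+01, -2.63000e-01]), np.float64(0.147))
hull 2715.0 (array([ 5.44477e+02, -6.63110e+01, -2.59000e-01]), np.float64(0.034))
```

View pics/d.png

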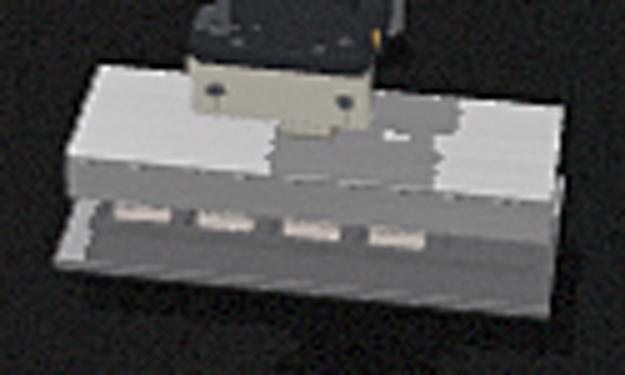

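The cover hangs level over the four tablets, about 4.5 mm short in y (camera view: lower edge at crop 70–560, box below). Correcting that and lowering.

```bash
python3 g.py 542 -62.9 60 2.876
```

```text
now 67.17 [542.7 -66.9  65.4] [3.142e+00 1.000e-03 2.875e+00] w 19.1 F [-0.7 -0.4 -1.4]
[542.0, -62.9, 60.0] offset [0.015 0.031 0.045] rot [ 0.      0.0001 -0.0002]
```

Call:
{"op": "send_rows", "data": {
  "offset": [
    [0.015,0.033,0.02],
    [0.015,0.033,0.045],
    [0.015,0.033,0.045],
    [0.015,0.033,0.045]
  ],
  "delta_rot": [
    [0,0,0],
    [0,0,0],
    [0,0,0],
    [0,0,0]
  ]
}}

```text
time: 67.68
tool_pos: [541.8, -62.4, 59.5]
tcp_rot: [3.141, -0.0, 2.875]
contact_force: [0.1, 0.3, -1.1]
grip_width: 18.8
finger_force: 30.0
```

```bash
python3 d.py; python3 g.py 542 -62.9 38 2.876
```

```text
[541.8 -62.4  59.5] [ 3.141 -0.     2.875] 18.75378495323208 z 29.91739975590177
box 1282.0 (array([ 5.43697e+02, -6.31920e+01, -2.68000e-01]), np.float64(0.542))
cover 2155.0 (array([ 5.42724e+02, -6.16740e+01, -2.60000e-01]), np.float64(0.184))
hull 2614.0 (array([ 5.43098e+02, -6.22400e+01, -2.64000e-01]), np.float64(0.038))
now 67.83 [541.8 -62.5  59.6] [3.141 0.    2.875] w 19.2 F [-0.3 -0.  -1.7]
[542.0, -62.9, 38.0] offset [-0.002 -0.003  0.18 ] rot [ 0.      0.     -0.0002]
```

Call:
{"op": "send_rows", "data": {
  "offset": [
    [-0.005,0,0.05],
    [-0.005,0,0.1],
    [-0.005,0,0.14],
    [-0.005,0,0.155],
    [-0.005,0,0.155]
  ],
  "delta_rot": [
    [0,0,0],
    [0,0,0],
    [0,0,0],
    [0,0,0],
    [0,0,0]
  ]
}}

```text
time: 68.45
tool_pos: [542.3, -62.6, 40.8]
tcp_rot: [3.141, -0.0, 2.875]
contact_force: [0.1, -0.7, -0.9]
grip_width: 19.2
finger_force: 30.0
```

Call:
{"op": "send_rows", "data": {
  "offset": [
    [0,0,0.01],
    [0,0,0.02],
    [0,0,0.028],
    [0,0,0.03],
    [0,0,0.03]
  ],
  "delta_rot": [
    [0,0,0],
    [0,0,0],
    [0,0,0],
    [0,0,0],
    [0,0,0]
  ]
}}

```text
time: 69.08
tool_pos: [542.3, -62.6, 37.4]
tcp_rot: [3.142, -0.0, 2.875]
contact_force: [-0.2, -0.4, -2.0]
grip_width: 19.2
finger_force: 30.0
```

The lower edge is at 7.8 mm, below the wall tops, with no resistance, so the cover has gone over the block. Releasing.

Call:
{"op": "send_rows", "data": {
  "offset": [
    [0,0,0.008],
    [0,0,0.008]
  ],
  "delta_rot": [
    [0,0,0],
    [0,0,0]
  ]
}}

```text
time: 69.32
tool_pos: [542.4, -62.6, 36.6]
tcp_rot: [3.142, 0.0, 2.875]
contact_force: [-0.4, -0.4, 0.6]
grip_width: 18.9
finger_force: 30.0
```

Call:
{"op": "send_rows", "data": {
  "offset": [
    [0,0,0],
    [0,0,0],
    [0,0,0],
    [0,0,0],
    [0,0,-0.3],
    [0,0,-0.8],
    [0,0,-1],
    [0,0,-1]
  ],
  "delta_rot": [
    [0,0,0],
    [0,0,0],
    [0,0,0],
    [0,0,0],
    [0,0,0],
    [0,0,0],
    [0,0,0],
    [0,0,0]
  ],
  "grip": 0.6
}}

```text
time: 70.32
tool_pos: [543.4, -62.8, 158.3]
tcp_rot: [3.141, 0.005, 2.875]
contact_force: [0.2, 0.2, -0.6]
grip_width: 55.2
finger_force: 0.0
```

Call:
{"op": "send_rows", "data": {
  "offset": [
    [0.4,0,-0.2],
    [0.7,0.4,-0.2],
    [0.7,0.9,-0.2],
    [0.7,1,-0.2],
    [0.7,1,-0.2],
    [0.7,1,-0.2]
  ],
  "delta_rot": [
    [0,0,0],
    [0,0,0],
    [0,0,0],
    [0,0,0],
    [0,0,0],
    [0,0,0]
  ]
}}

```text
time: 71.08
tool_pos: [492.5, 74.1, 179.6]
tcp_rot: [-3.141, -0.001, 2.874]
contact_force: [-0.2, -0.2, -0.1]
grip_width: 55.3
finger_force: 0.0
```

Call:
{"op": "send_rows", "data": {
  "offset": [
    [0.2,0.4,0],
    [0.2,0.8,0],
    [0.2,1,0],
    [0.2,1,0],
    [0.2,1,0]
  ],
  "delta_rot": [
    [0,0,0],
    [0,0,0],
    [0,0,0],
    [0,0,0],
    [0,0,0]
  ]
}}

```text
time: 71.7
tool_pos: [501.2, 195.8, 180.1]
tcp_rot: [-3.141, -0.001, 2.874]
contact_force: [0.3, 0.5, 0.2]
grip_width: 55.2
finger_force: 0.0
```

```bash
cat > e.py <<'E'
from h import *
for c in K:
    optics.capture(c); n=proj([543.5,-62.5,15],c)[0]
    g=seg("cover",c,n,30); b=seg("box",c,n,30)
    if g is not None:
        for z in (3,7,12): print(c,z,"cover",fit(up(COV+KN,z),{c:g},[543.5,-62.5,-.265]))
    if b is not None and g is not None: print(c,"box+cover",fit(BOX+up(COV+KN,7),{c:np.maximum(g,b)},[543.5,-62.5,-.265]))
    print("knob",[(np.round(d["uv"],1).tolist(),round(d["confidence"],2)) for d in finder.pinpoint("cover_knob",c)[:2]],proj([543.8,-62.3,43],c)[0].round(1), "slide",[np.round(d["uv"],1).tolist() for d in finder.pinpoint("slide_knob",c)[:1]])
E
python3 e.py; python3 -c "
from plant import get_obs; s=get_obs(); print(s['time'],s['tool_pos'],s['grip_width'],s['contact_force'])"
```

```text
top 3 cover (array([ 5.4249e+02, -6.3552e+01, -2.7800e-01]), np.float64(0.036))
top 7 cover (array([ 5.42316e+02, -6.32100e+01, -2.78000e-01]), np.float64(0.037))
top 12 cover (array([ 5.42611e+02, -6.27000e+01, -2.80000e-01]), np.float64(0.038))
top box+cover (array([ 5.43675e+02, -6.40160e+01, -2.68000e-01]), np.float64(0.066))
knob [([377.2, 231.4], 0.84)] [375.9 231.9] slide []
side 3 cover (array([ 5.44734e+02, -5.67610e+01, -2.55000e-01]), np.float64(0.036))
side 7 cover (array([ 5.44268e+02, -6.13770e+01, -2.56000e-01]), np.float64(0.033))
side 12 cover (array([ 5.43746e+02, -6.73830e+01, -2.55000e-01]), np.float64(0.033))
side box+cover (array([ 5.43303e+02, -6.13600e+01, -2.56000e-01]), np.float64(0.037))
knob [([303.2, 255.7], 0.76), ([366.8, 195.5], 0.31)] [302.8 255.6] slide [[280.4, 178.9]]
72.2 [501.3448094  197.23751522 180.48168117] 55.36168321470757 [-0.61697565 -0.64065477 -0.91876333]
```

The cover fits as seated: both views agree with the pose at the start. The slide is home and the gripper is clear. Handing in.

```bash
python3 -c "
from plant import ticket; print(ticket.close_job())"
```

```text
the job is handed in; nothing more can be done
None
```

Job handed in at about 72 s, with no verdict returned: the four tablets lie flat in pockets 1–4, the cover is back on the box, the slide is home and the gripper is clear; no other kitchen thing was touched, though I did not re-measure them.

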